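Stamp the foot of a hardback and stand it in the out-tray

TASK

Take the taller of the two books out of the plywood rack and press its foot fully home against the stop of the leaning stamping stand, flat on the bed and close along the side fence, so that the sprung stamp plunger is pushed right in; hold it there, still, for a good two seconds. Then stand the book upright in the free part of the grey out-tray, next to the finished copy, and let go of it without dropping it. Leave the other things on the table where they are.

Things in the scene. Friction and masses are not known exactly. Their poses are not given: they have to be found in the camera images.
- book_mid (a point): The book to stamp: a rigid hardback with dark covers and pale page edges, 110 mm wide (its x, spine at -x), 38 mm thick (its y), 180 mm tall (its z), about 0.5 kg. It stands upright in one of the two slots of the rack. This point is its centre, 90 mm above its foot. Either cover may lie on the stand's bed.
- book_foot (a point): Centre of the underside (foot, the stamped edge) of the book to stamp; same axes as book_mid.
- rack: Fixed plywood rack, 160 mm (x) by 230 mm (y); origin at the centre of its underside. Books stand on its 12 mm base, in two slots along x centred at y = -55 and +55 mm; each slot is 43 mm wide between ridges that reach 44 mm above the table. Which slot holds which book varies.
- short_mid (a point): Another book in the rack, same look, shorter: 95 mm wide, 38 mm thick, 140 mm tall; the point is its centre, 70 mm above its foot. Not to be moved.
- cradle: Leaning cradle of the fixed steel and aluminium stamping stand. Origin: on the bed surface at the stop face, in line with the plunger, 78 mm above the table. z points up the slope, 30 degrees from vertical, the upper end leaning towards the robot; x points squarely out of the bed (up and away from the robot); y is across. A book flat on the bed has its centre line at x = 19 mm.
- bed_top (a point): Middle of the upper edge of the cradle's bed (axes as the cradle). The bed is 130 mm wide and reaches 109 mm up the slope from the stop; the part of a book above that is free on both faces. The steel stop at its lower end is 52 mm high off the bed and 114 mm wide, its face at z = 0 of the cradle.
- fence (a point): Middle of the inner face of the side fence, which stands along the +y edge of the bed over its whole length, 30 mm high; its inner face is at y = +60 mm of the cradle, the -y side is open. The book touches it when its centre is at y = +5 mm; gaps of up to about 15 mm are still good.
- plunger (a joint): Travel of the sprung stamp plunger (22 mm round rubber-faced pin at x = 19 mm, y = 0 of the cradle): 0 when it is out and stands 14 mm proud of the stop, 0.014 m when its face is flush with the stop (fully pressed by a book). It pushes back up the slope with 5 N at first and 10 N when flush, more than the book's weight, and springs out again when the book is taken away.
- tray: Fixed grey open out-tray, 170 mm (x) by 250 mm (y), rim 30 mm high, walls and floor 5 mm thick; origin at the centre of its underside. The finished copy stands in its +y half; the -y half is free (its middle is at y = -60 mm).
- done_mid (a point): The finished copy that stands in the tray: same size as the book to stamp; the point is its centre, 90 mm above its foot. Not to be moved.
- glue_bottle: White glue bottle, 60 mm across, 160 mm tall; origin at its underside. Bystander.
- tape_roll: Roll of tape lying flat, 90 mm across, 30 mm high; origin at its underside. Bystander.
- ink_tin: Metal ink tin, 90 mm across, 80 mm tall; origin at its underside. Bystander.
- spanner: Steel spanner lying flat, 150 mm long; origin at its underside. Bystander.
- jog_block: Wooden block, 120 x 60 x 35 mm; origin at its underside. Bystander.
- pad_cup: Open grey cup, 72 mm across, 70 mm tall; origin at its underside. Bystander.
Mind the look-alikes: they are no part of the job. Leave any turquoise look-alike of the part that bears book_mid alone.

How it is judged:
By the outcome, as a careful person would: the job done as asked, in the order asked, and still so for the second after the job is handed in, with the robot touching nothing.
It also fails if it takes over 64 s, if anything falls off the work surface, if the arm or the gripper's body presses on something with over 40 N, if the wrist force passes 120 N, or if a joint passes its speed limit or range.

ROBOT

A 6-joint arm with a two-finger parallel gripper is mounted at the origin on the work surface. World frame = base frame: x ahead of the robot, y to its left, z up, the work surface at z = 0. Lengths are in m, angles in rad, forces in N, time in s.
With the tool pointing down it reaches from about 0.375 to 0.975 m from the base axis. Payload 3.8 kg.
Tool frame: the origin (TCP) lies at the very end of the fingers, on their centre line; the grasp point (between the pads) lies 19 mm behind it; z points along the fingers, y is the direction in which the jaws open and shut (so a half turn about z gives the same grasp; the last joint's range is limited). The gripper opens to 85 mm and grips with 20 to 120 N. Pads are 22 mm wide; open, the fingers measure 114 mm over their backs; the gripper's body (76 mm by 85 mm) begins 54 mm behind the grasp point. The pads swing forward as they close: fully open they stand 13 mm farther back than shut.
Start: joints at [1.126, 0.264, 1.604, -0, 1.274, -0.037], TCP at [0.268, 0.62, 0.231] pointing down, gripper open.
Joint ranges: [-2.63, 2.63], [-0.94, 2.18], [0.31, 2.57], [-1.31, 4.45], [0, 2.66], [-2.55, 2.55]. Speed limits (rad/s): [2.57, 2.57, 3.14, 3.14, 3.14, 3.14].

INTERFACE

Orientations are given as a rotation vector (axis times angle).
In Python, from workcell import bot gives the robot as it stands.
- The arm moves only by the tool jog_arm, never from a script. Its argument "plan" is a list of rows, each an object of numbers: "claw": the closure, from 0 (fully open) to 1 (shut); "x", "y", "z": the shift along the tool's x, y, z in m; "turn": the turn about the tool's z in degrees. In form: [{"claw": .., "x": .., "y": .., "z": .., "turn": ..}, ...]. A call has 1 to 10 rows; each row shifts and turns the commanded pose from where the row before left it, along the tool's axes as they then stand; what a row does not reach is not made up. A row lasts 1/8 s, in which the tool goes at most 62.5 mm and 10.7 degrees, less where a joint would pass 70% of its speed; a pose out of reach is approached as far as the arm can. A call is refused whole if a number of a shift passes 0.0625 or a number of a turn 10.7, either way. A call with a gripper value outside its range is refused whole. The fingers move at their own pace and stop on an object; "newtons" is the grip in N (left out, the last holds). Time passes only in rows, so rows that do not move let the fingers close. It gives the time, the measured TCP pose, the force and the opening at its end, in the units of the state.
- bot.read_state(): the state, without advancing time (a new reading comes with each control period).
- bot.read_camera(name): name is "scene" or "side" or "wrist"; returns the picture (400x640x3 uint8, red, green, blue); there is no depth.
- bot.camera_params(name): a dict with "fx", "fy", "cx", "cy" (pixels), "world_to_cam" (4x4, takes a point from world to camera coordinates). Camera axes: x right, y up, looking along -z (the intrinsics and any distortion apply to the point x, -y, -z); pixel columns grow to the right and rows downward; lengths in m; the calibration is good to about 2 mm. A picture is of the moment at which its call begins: read the wrist's pose just before it. camera_params takes no time and is no camera call; for the wrist camera it gives the pose at the moment of the call.
- bot.finish_job(): hands the job in, once; it reports no verdict.
The state is a dict: "time": time; "q": joint angles; "joint_vel": joint speeds; "joint_torque": joint torques, N m; "tool_pos": TCP position; "tcp_rot": TCP orientation; "wrist_force": force on the tool from outside, world axes, zero at the start; "torque": the same for the moment, N m; "width": opening from 0.0 (shut) to 1.0 (fully open).
Only numpy, scipy, OpenCV 4.12 (cv2) and the standard library are available. Lean on these libraries where they do the work, as an engineer would, in place of code of your own. Each camera call takes 0.05 s, during which the arm holds its last target. There are 200 camera calls.

## Working session

There is one attempt and no reset: what is moved stays moved. The work goes in short steps, Python scripts to look and compute and a tool call to move; the robot and the scene stay as the last step left them, time stands still between calls to the robot, and variables do not carry over. Pictures are saved under pics/ and viewed, about 8 in all and at most 12, crops included, and the job is handed in when it is done.

Besides the shell and the picture viewer there is one more tool, called as name(argument=value, ...), one argument or row to a line, values as JSON. jog_arm: Moves the arm, as the interface text tells. Its arguments: {"type":"object","properties":{"plan":{"type":"array","items":{"type":"object","properties":{"claw":{"type":"number"},"x":{"type":"number"},"y":{"type":"number"},"z":{"type":"number"},"turn":{"type":"number"}}}},"newtons":{"type":"number"}},"required":["plan"]}

```bash
ls; mkdir -p pics
python3 - <<'E'
from workcell import bot
import cv2,numpy as np
for n in("scene","side"):
    im=bot.read_camera(n);cv2.imwrite(f"pics/{n}0.png",im[:,:,::-1])
    p=bot.camera_params(n);print(n,{k:np.round(v,4).tolist() for k,v in p.items()})
print(bot.read_state())
E
```

```text
pics
scene {'fx': 385.5386, 'fy': 385.5386, 'cx': 316.3703, 'cy': 202.2803, 'world_to_cam': [[0.6139, 0.7893, -0.0049, -0.3001], [-0.5175, 0.4072, 0.7526, 0.2149], [0.596, -0.4595, 0.6585, -1.6076], [0.0, 0.0, 0.0, 1.0]]}
side {'fx': 422.2496, 'fy': 422.2496, 'cx': 322.8011, 'cy': 203.6165, 'world_to_cam': [[-0.9994, -0.0338, -0.0012, 0.5366], [0.0158, -0.4989, 0.8665, -0.1475], [-0.0299, 0.866, 0.4991, -1.1189], [0.0, 0.0, 0.0, 1.0]]}
{'time': 0.1, 'q': array([ 1.12613820e+00,  2.64669495e-01,  1.60525256e+00, -7.06214550e-06,
        1.27370156e+00, -3.69100013e-02]), 'joint_vel': array([ 0.00168383, -0.00178952, -0.005234  ,  0.00137037,  0.0006963 ,
        0.00028605]), 'joint_torque': array([-5.62990936e-04, -5.16709149e+01, -3.68588948e+01, -2.08280389e-04,
        6.52356321e-03,  2.73553532e-06]), 'tool_pos': array([0.26738948, 0.61905389, 0.23008396]), 'tcp_rot': array([-0.63596129, -3.07606021,  0.00310026]), 'wrist_force': array([0.04478959, 0.3185582 , 0.28002401]), 'torque': array([ 0.02251602, -0.00917676, -0.02539804]), 'width': 0.9992008195368621}
```

View pics/scene0.png

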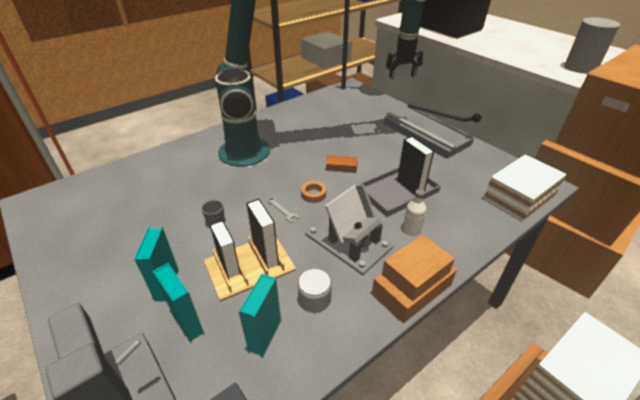

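View pics/side0.png

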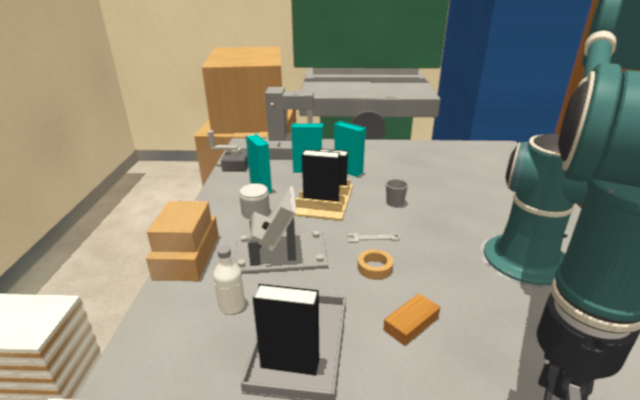

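Scene: rack with two books at about (248,262), tall book top (262,205), short (222,232); stand (350,225); tray and finished copy (400,185); turquoise decoys at left. Side: rack (323,185), stand (285,240), tray (300,340). I'll enlarge the parts that matter.

Run:
```python
import cv2
a=cv2.imread("pics/scene0.png")[130:300,195:455];cv2.imwrite("pics/sc.png",cv2.resize(a,None,fx=3,fy=3,interpolation=cv2.INTER_CUBIC))
s=cv2.imread("pics/side0.png")[140:395,215:365];s1=s[:]
L=cv2.resize(s[0:140],None,fx=2.6,fy=2.6*1,interpolation=cv2.INTER_CUBIC);R=cv2.resize(s[135:255],None,fx=2.6,fy=2.6,interpolation=cv2.INTER_CUBIC)
import numpy as np
h=max(L.shape[0],R.shape[0]);f=lambda i:cv2.copyMakeBorder(i,0,h-i.shape[0],0,0,cv2.BORDER_CONSTANT)
o=np.hstack([f(L),f(R)]);print(o.shape);cv2.imwrite("pics/si.png",o)
```

```text
(364, 780, 3)
```

View pics/sc.png

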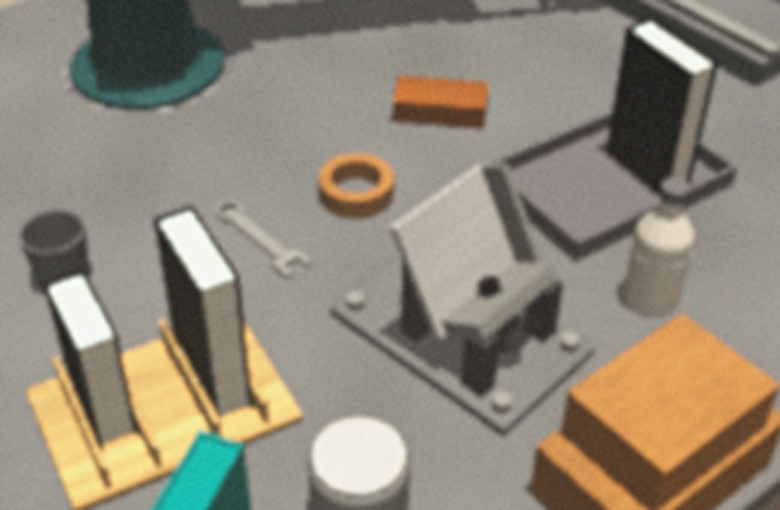

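View pics/si.png

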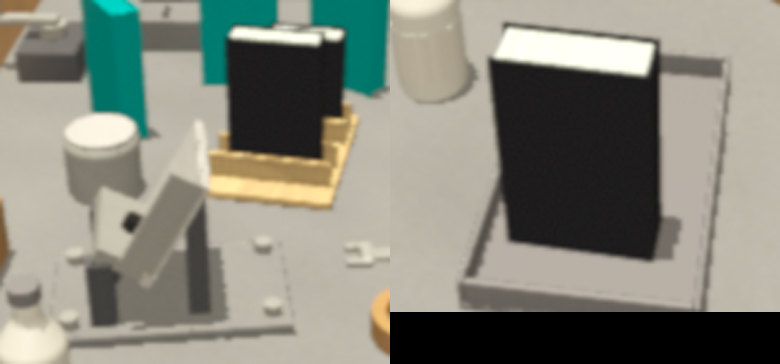

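```bash
cat > h.py <<'E'
from workcell import bot
import numpy as np,cv2
from scipy.optimize import least_squares
from scipy.spatial.transform import Rotation as R
def proj(P,c):
    p=np.c_[P,np.ones(len(P))]@np.array(c["world_to_cam"]).T
    return np.c_[c["cx"]+c["fx"]*p[:,0]/-p[:,2],c["cy"]-c["fy"]*p[:,1]/-p[:,2]]
def pose(m,X,lean=0):  # m mm
    M=np.array(m,float)/1000@R.from_euler("y",-lean,degrees=True).as_matrix().T
    return M@R.from_euler("z",X[3]).as_matrix().T+X[:3]
def fit(name,obs,x0,lean=0,zfree=True,quiet=False):
    # obs: list of (cam params, model pt, px)
    def f(X):
        X=np.array(X) if zfree else np.r_[X[:2],x0[2],X[2]]
        return np.concatenate([proj(pose([m],X,lean),c)[0]-px for c,m,px in obs])
    s=least_squares(f,x0 if zfree else [x0[0],x0[1],x0[3]],loss="soft_l1",x_scale=.1)
    print(name,np.round(s.x,4),"rms px",np.sqrt(np.mean(f(s.x)**2)).round(2));print(np.round(f(s.x).reshape(-1,2),1).tolist())
    return s.x
E
cat > m1.py <<'E'
from h import *
S=bot.camera_params("scene");D=bot.camera_params("side")
s=lambda u,v:np.array([195+u/3,130+v/3]);l=lambda u,v:np.array([215+u/2.6,140+v/2.6]);r=lambda u,v:np.array([215+(u-390)/2.6,275+v/2.6])
def book(pre,sc,si,f,w,h):
    c=[(-w/2,-19,0),(-w/2,19,0),(w/2,19,0),(w/2,-19,0)]
    return [(S,m,s(*p)) for m,p in zip(c,sc)]+[(D,m,f(*p)) for m,p in zip(c,si) if p]
fit("tall top",book("",[(160,217),(190,209),(236,280),(203,290)],[(322,33),(322,45),(230,40),(233,29)],l,110,180),[.6,-.3,.19,0])
fit("done top",book("",[(632,27),(653,22),(713,68),(690,77)],[(658,38),(655,75),(493,62),(507,28)],r,110,180),[.6,.3,.19,0])
fit("cradle",[(S,(0,-65,109),s(395,225)),(S,(0,60,109),s(483,170)),(S,(0,-65,0),s(437,335)),(S,(52,-57,0),s(447,322)),(S,(52,57,0),s(547,262)),
 (D,(0,65,109),l(208,185)),(D,(0,-65,109),l(198,123)),(D,(30,65,109),l(180,155)),(D,(0,65,0),l(147,285)),(D,(30,65,0),l(120,268)),(D,(52,-57,0),l(100,187)),(D,(52,57,0),l(93,262))],[.6,0,.078,0],30)
fit("tray",[(S,(85,-125,30),s(578,243)),(S,(-85,-125,30),s(505,163)),(S,(85,125,30),s(735,172)),(D,(-85,-125,30),r(728,60)),(D,(85,125,30),r(462,290)),(D,(-85,125,30),r(705,300))],[.6,.3,0,0])
E
python3 m1.py
```

```text
tall top [ 0.5509 -0.2415  0.189  -0.1538] rms px 1.21
[[-2.6, 0.3], [0.0, -1.4], [0.9, -1.4], [-1.5, 0.3], [1.3, 0.6], [-0.7, 1.1], [-2.3, 0.3], [-0.5, -0.5]]
done top [ 0.5875  0.3548  0.1802 -0.0942] rms px 1.43
[[-4.0, 1.0], [-2.7, -0.5], [0.3, -1.0], [-0.5, -0.4], [1.4, 0.2], [-0.4, 1.0], [-1.2, 0.3], [-0.9, -1.2]]
cradle [0.6686 0.0044 0.0749 0.1501] rms px 3.11
[[-0.2, 0.3], [-1.5, -1.5], [-0.8, -3.7], [10.1, 0.7], [1.0, 0.5], [-1.9, 1.5], [-0.8, -0.0], [-2.4, 8.2], [0.9, -2.9], [0.2, -0.6], [0.8, 1.4], [2.4, -3.3]]
tray [ 0.5738  0.3072 -0.0048 -0.0719] rms px 2.59
[[0.1, 0.4], [-7.2, 0.7], [0.1, -2.2], [0.0, -0.9], [-0.7, -0.4], [0.3, 4.6]]
```

```bash
cat >> h.py <<'E'
def heading():
    Rm=R.from_rotvec(bot.read_state()["tcp_rot"]).as_matrix();return np.degrees(np.arctan2(Rm[1,1],Rm[0,1]))
def plan(tgt,hd=None,n=10,p0=None,h0=None):
    """rows to world tgt, tool-y heading hd deg; prints world-constant steps in tool axes"""
    st=bot.read_state();p=np.array(st["tool_pos"] if p0 is None else p0);h=heading() if h0 is None else h0
    hd=h if hd is None else hd
    d=(np.array(tgt)-p)/n;t=-((hd-h+180)%360-180)/n
    print("from",p.round(4),"h",round(h,2),"t",round(st["time"],2),"F",np.round(st["wrist_force"],1),"w",round(st["width"],3))
    for i in range(n):
        a=np.radians(h-t*i);y=np.array([np.cos(a),np.sin(a)]);x=np.array([-np.sin(a),np.cos(a)])
        print('{"x":%.4f,"y":%.4f,"z":%.4f,"turn":%.2f},'%(d[:2]@x,d[:2]@y,-d[2],t),end="")
        if t==0: print(" x",n);break
    print()
E
python3 -c "
from h import *
plan([.53,-.24,.33],81.2,20)"
```

```text
from [0.2674 0.6191 0.2301] h 66.64 t 0.1 F [0.  0.3 0.3] w 0.999
{"x":-0.0291,"y":-0.0342,"z":-0.0050,"turn":-0.73},{"x":-0.0286,"y":-0.0346,"z":-0.0050,"turn":-0.73},{"x":-0.0282,"y":-0.0350,"z":-0.0050,"turn":-0.73},{"x":-0.0278,"y":-0.0353,"z":-0.0050,"turn":-0.73},{"x":-0.0273,"y":-0.0357,"z":-0.0050,"turn":-0.73},{"x":-0.0269,"y":-0.0360,"z":-0.0050,"turn":-0.73},{"x":-0.0264,"y":-0.0363,"z":-0.0050,"turn":-0.73},{"x":-0.0259,"y":-0.0367,"z":-0.0050,"turn":-0.73},{"x":-0.0255,"y":-0.0370,"z":-0.0050,"turn":-0.73},{"x":-0.0250,"y":-0.0373,"z":-0.0050,"turn":-0.73},{"x":-0.0245,"y":-0.0376,"z":-0.0050,"turn":-0.73},{"x":-0.0240,"y":-0.0379,"z":-0.0050,"turn":-0.73},{"x":-0.0236,"y":-0.0382,"z":-0.0050,"turn":-0.73},{"x":-0.0231,"y":-0.0385,"z":-0.0050,"turn":-0.73},{"x":-0.0226,"y":-0.0388,"z":-0.0050,"turn":-0.73},{"x":-0.0221,"y":-0.0391,"z":-0.0050,"turn":-0.73},{"x":-0.0216,"y":-0.0394,"z":-0.0050,"turn":-0.73},{"x":-0.0211,"y":-0.0397,"z":-0.0050,"turn":-0.73},{"x":-0.0206,"y":-0.0399,"z":-0.0050,"turn":-0.73},{"x":-0.0201,"y":-0.0402,"z":-0.0050,"turn":-0.73},
```

jog_arm(
  plan=[
    {"x": -0.029,"y": -0.034,"z": -0.01,"turn": -0.73,"claw": 0},
    {"x": -0.0286,"y": -0.0346,"z": -0.01,"turn": -0.73},
    {"x": -0.0282,"y": -0.035,"z": -0.01,"turn": -0.73},
    {"x": -0.0278,"y": -0.0353,"z": -0.01,"turn": -0.73},
    {"x": -0.0273,"y": -0.0357,"z": -0.01,"turn": -0.73},
    {"x": -0.0269,"y": -0.036,"z": -0.01,"turn": -0.73},
    {"x": -0.0264,"y": -0.0363,"z": -0.01,"turn": -0.73},
    {"x": -0.0259,"y": -0.0367,"z": -0.01,"turn": -0.73},
    {"x": -0.0255,"y": -0.037,"z": -0.01,"turn": -0.73},
    {"x": -0.025,"y": -0.0373,"z": -0.01,"turn": -0.73},
  ],
)

```text
schema error: expected keys claw, x, y, z, turn
```

jog_arm(
  plan=[
    {"x": -0.0245,"y": -0.0376,"turn": -0.73},
    {"x": -0.024,"y": -0.0379,"turn": -0.73},
    {"x": -0.0236,"y": -0.0382,"turn": -0.73},
    {"x": -0.0231,"y": -0.0385,"turn": -0.73},
    {"x": -0.0226,"y": -0.0388,"turn": -0.73},
    {"x": -0.0221,"y": -0.0391,"turn": -0.73},
    {"x": -0.0216,"y": -0.0394,"turn": -0.73},
    {"x": -0.0211,"y": -0.0397,"turn": -0.73},
    {"x": -0.0206,"y": -0.0399,"turn": -0.73},
    {"x": -0.0201,"y": -0.0402,"turn": -0.73},
  ],
)

```text
schema error: expected keys claw, x, y, z, turn
```

Run:
```python
from h import *
import pickle
c=bot.camera_params("wrist");im=bot.read_camera("wrist");cv2.imwrite("pics/w1.png",im[:,:,::-1]);pickle.dump(c,open("w1.pkl","wb"))
st=bot.read_state();print(st["tool_pos"],heading(),st["time"],st["q"].round(2))
w=np.linalg.inv(np.array(c["world_to_cam"]));print("cam",w[:3,3],"view",-w[:3,2])
t=pose([(-55,-19,0),(-55,19,0),(55,19,0),(55,-19,0)],[.5509,-.2415,.189,-.1538]);print(proj(t,c).round())
```

```text
[0.26742917 0.61912813 0.23020361] 66.63756451390205 0.15 [ 1.13  0.26  1.61  0.    1.27 -0.04]
cam [0.20275657 0.64721621 0.37307285] view [ 0.25569845 -0.11426303 -0.95998034]
[[-271.  663.]
 [-245.  659.]
 [-178.  703.]
 [-203.  707.]]
```

View pics/w1.png

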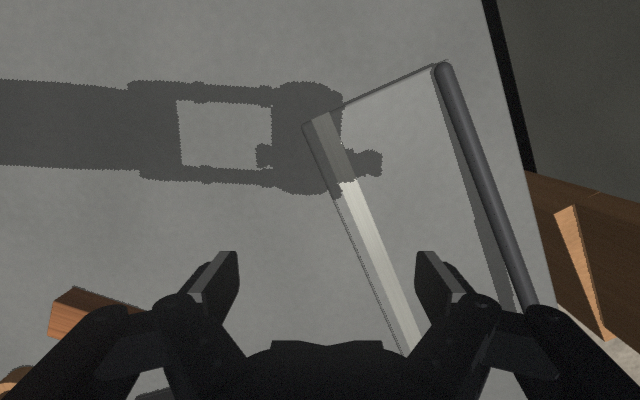

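jog_arm(
  plan=[
    {"x": -0.029,"y": -0.034,"z": -0.01,"turn": -0.73,"claw": 0},
    {"x": -0.0286,"y": -0.0346,"z": -0.01,"turn": -0.73,"claw": 0},
    {"x": -0.0282,"y": -0.035,"z": -0.01,"turn": -0.73,"claw": 0},
    {"x": -0.0278,"y": -0.0353,"z": -0.01,"turn": -0.73,"claw": 0},
    {"x": -0.0273,"y": -0.0357,"z": -0.01,"turn": -0.73,"claw": 0},
    {"x": -0.0269,"y": -0.036,"z": -0.01,"turn": -0.73,"claw": 0},
    {"x": -0.0264,"y": -0.0363,"z": -0.01,"turn": -0.73,"claw": 0},
    {"x": -0.0259,"y": -0.0367,"z": -0.01,"turn": -0.73,"claw": 0},
    {"x": -0.0255,"y": -0.037,"z": -0.01,"turn": -0.73,"claw": 0},
    {"x": -0.025,"y": -0.0373,"z": -0.01,"turn": -0.73,"claw": 0},
  ],
)

```text
time: 1.4
tool_pos: [0.3991, 0.1888, 0.3314]
tcp_rot: [0.438, 3.111, -0.0]
wrist_force: [1.4, 0.0, -0.3]
width: 0.997
```

jog_arm(
  plan=[
    {"x": -0.0245,"y": -0.0376,"z": 0,"turn": -0.73,"claw": 0},
    {"x": -0.024,"y": -0.0379,"z": 0,"turn": -0.73,"claw": 0},
    {"x": -0.0236,"y": -0.0382,"z": 0,"turn": -0.73,"claw": 0},
    {"x": -0.0231,"y": -0.0385,"z": 0,"turn": -0.73,"claw": 0},
    {"x": -0.0226,"y": -0.0388,"z": 0,"turn": -0.73,"claw": 0},
    {"x": -0.0221,"y": -0.0391,"z": 0,"turn": -0.73,"claw": 0},
    {"x": -0.0216,"y": -0.0394,"z": 0,"turn": -0.73,"claw": 0},
    {"x": -0.0211,"y": -0.0397,"z": 0,"turn": -0.73,"claw": 0},
    {"x": -0.0206,"y": -0.0399,"z": 0,"turn": -0.73,"claw": 0},
    {"x": -0.0201,"y": -0.0402,"z": 0,"turn": -0.73,"claw": 0},
  ],
)

```text
time: 2.65
tool_pos: [0.5309, -0.2404, 0.3309]
tcp_rot: [-0.24, -3.132, -0.001]
wrist_force: [-0.2, 0.5, 0.3]
width: 1.002
```

Run:
```python
from h import *
import pickle
c=bot.camera_params("wrist");im=bot.read_camera("wrist");cv2.imwrite("pics/w2.png",im[:,:,::-1]);pickle.dump(c,open("w2.pkl","wb"))
st=bot.read_state();print(st["tool_pos"],heading(),st["time"],st["q"].round(2),c["fx"],c["cx"],c["cy"])
t=pose([(-55,-19,0),(-55,19,0),(55,19,0),(55,-19,0)],[.5509,-.2415,.189,-.1538]);print(proj(t,c).round())
```

```text
[ 0.53191616 -0.24550327  0.33019854] 81.13877126752375 2.7 [-0.47  0.05  1.67 -0.    1.42 -1.89] 298.3995393895663 326.34482430411725 201.4152780140506
[[309. 153.]
 [349. 153.]
 [347. 258.]
 [311. 258.]]
```

View pics/w2.png

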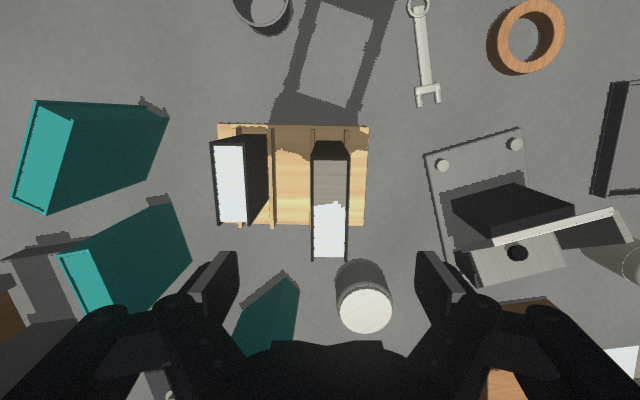

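w2: tall book top spans (312..349, 155..261), in line with the jaws; short book left at (231,180); stand at right: bed top edge (493,242)-(614,208), plunger (517,253), stop's far edge (478,287)-(565,263).

```bash
cat > m2.py <<'E'
from h import *
import pickle
S=bot.camera_params("scene");D=bot.camera_params("side");W=pickle.load(open("w2.pkl","rb"))
s=lambda u,v:np.array([195+u/3,130+v/3]);l=lambda u,v:np.array([215+u/2.6,140+v/2.6])
a=np.array
c=[(-55,-19,0),(-55,19,0),(55,19,0),(55,-19,0)]
fit("tall W+scene",[(W,m,a(p)) for m,p in zip(c,[(312,155),(349,155),(348.5,261),(312,261)])]+[(S,m,s(*p)) for m,p in zip(c[2:],[(236,280),(203,290)])],[.55,-.24,.19,-.15])
o=[(W,(0,-65,109),a((493,242))),(W,(0,65,109),a((614,208))),(W,(30,65,109),a((629,237))),(W,(19,0,14),a((517,253))),(W,(52,-57,0),a((478,287))),(W,(52,57,0),a((565,263)))]
p=[(S,(0,-65,109),s(395,225)),(S,(0,60,109),s(483,170)),(S,(52,-57,0),s(477,325)),(S,(52,57,0),s(552,268)),(S,(19,0,14),s(489,285)),
 (D,(0,65,109),l(208,185)),(D,(0,-65,109),l(198,123)),(D,(0,65,0),l(147,285)),(D,(30,65,0),l(120,268)),(D,(52,-57,0),l(100,187)),(D,(19,0,14),l(132,222))]
fit("cradle W",o,[.67,0,.078,.15],30)
fit("cradle all",o+p,[.67,0,.078,.15],30)
plan([.5509,-.2405,.155],81.2,6)
E
python3 m2.py
```

```text
tall W+scene [ 0.5528 -0.2404  0.1903 -0.1535] rms px 0.97
[[-1.5, 0.5], [1.6, 0.5], [-0.3, -0.5], [0.1, -0.5], [1.6, -1.5], [-0.8, 0.2]]
cradle W [ 0.6645 -0.0039  0.0825  0.1411] rms px 1.79
[[-2.9, 0.8], [0.8, 1.5], [0.3, 0.2], [-0.3, -3.5], [2.3, -2.8], [-0.7, -0.3]]
cradle all [0.6698 0.0035 0.074  0.136 ] rms px 1.62
[[-0.1, 0.7], [0.2, 2.9], [-0.9, 0.9], [1.2, -3.5], [4.4, -3.6], [-0.4, -0.4], [-0.2, 0.6], [-1.1, -0.9], [-0.2, 0.3], [-0.5, -0.7], [-1.1, -1.5], [-2.7, 1.8], [-0.8, 0.2], [0.1, -2.8], [-0.6, -0.6], [0.8, 1.4], [1.7, 0.1]]
from [ 0.5319 -0.2455  0.3302] h 81.14 t 2.7 F [ 2.7 -3.9  0.1] w 1.002
{"x":-0.0030,"y":0.0013,"z":0.0292,"turn":-0.01},{"x":-0.0030,"y":0.0013,"z":0.0292,"turn":-0.01},{"x":-0.0030,"y":0.0013,"z":0.0292,"turn":-0.01},{"x":-0.0030,"y":0.0013,"z":0.0292,"turn":-0.01},{"x":-0.0030,"y":0.0013,"z":0.0292,"turn":-0.01},{"x":-0.0030,"y":0.0013,"z":0.0292,"turn":-0.01},
```

jog_arm(
  plan=[
    {"x": -0.0035,"y": 0.001,"z": 0.031,"turn": 0,"claw": 0},
    {"x": -0.0035,"y": 0.001,"z": 0.031,"turn": 0,"claw": 0},
    {"x": -0.0035,"y": 0.001,"z": 0.031,"turn": 0,"claw": 0},
    {"x": -0.0035,"y": 0.001,"z": 0.031,"turn": 0,"claw": 0},
    {"x": -0.0035,"y": 0.001,"z": 0.031,"turn": 0,"claw": 0},
    {"x": -0.0035,"y": 0.001,"z": 0.031,"turn": 0,"claw": 0},
    {"x": 0,"y": 0,"z": 0,"turn": 0,"claw": 0.3},
    {"x": 0,"y": 0,"z": 0,"turn": 0,"claw": 0.5},
  ],
  newtons=30,
)

```text
time: 3.7
tool_pos: [0.5529, -0.2364, 0.1462]
tcp_rot: [0.24, 3.132, -0.001]
wrist_force: [0.1, 0.1, 0.9]
width: 0.605
```

jog_arm(
  plan=[
    {"x": 0,"y": 0,"z": 0,"turn": 0,"claw": 0.65},
    {"x": 0,"y": 0,"z": 0,"turn": 0,"claw": 1},
    {"x": 0,"y": 0,"z": 0,"turn": 0,"claw": 1},
    {"x": 0,"y": 0,"z": 0,"turn": 0,"claw": 1},
    {"x": 0,"y": 0,"z": 0,"turn": 0,"claw": 1},
  ],
  newtons=50,
)

```text
time: 4.32
tool_pos: [0.5537, -0.2372, 0.1474]
tcp_rot: [0.24, 3.129, -0.003]
wrist_force: [-0.3, -1.9, 6.0]
width: 0.435
```

jog_arm(
  plan=[
    {"x": 0,"y": 0,"z": -0.015,"turn": 0,"claw": 1},
    {"x": 0,"y": 0,"z": -0.035,"turn": 0,"claw": 1},
    {"x": 0,"y": 0,"z": -0.04,"turn": 0,"claw": 1},
    {"x": 0,"y": 0,"z": -0.04,"turn": 0,"claw": 1},
    {"x": 0,"y": 0,"z": -0.04,"turn": 0,"claw": 1},
    {"x": 0,"y": 0,"z": -0.04,"turn": 0,"claw": 1},
    {"x": 0,"y": 0,"z": -0.03,"turn": 0,"claw": 1},
    {"x": 0,"y": 0,"z": 0,"turn": 0,"claw": 1},
  ],
)

```text
time: 5.32
tool_pos: [0.5532, -0.2362, 0.3882]
tcp_rot: [0.239, 3.128, -0.001]
wrist_force: [-0.1, -0.1, -3.8]
width: 0.438
```

```bash
python3 -c "
from h import *
plan([.676,0,.385],8,10)"
```

```text
from [ 0.5532 -0.2362  0.3882] h 81.25 t 5.33 F [-0.1 -0.1 -3.8] w 0.438
{"x":-0.0085,"y":0.0252,"z":0.0003,"turn":7.33},{"x":-0.0053,"y":0.0261,"z":0.0003,"turn":7.33},{"x":-0.0019,"y":0.0266,"z":0.0003,"turn":7.33},{"x":0.0015,"y":0.0266,"z":0.0003,"turn":7.33},{"x":0.0049,"y":0.0262,"z":0.0003,"turn":7.33},{"x":0.0082,"y":0.0253,"z":0.0003,"turn":7.33},{"x":0.0113,"y":0.0241,"z":0.0003,"turn":7.33},{"x":0.0143,"y":0.0224,"z":0.0003,"turn":7.33},{"x":0.0171,"y":0.0204,"z":0.0003,"turn":7.33},{"x":0.0195,"y":0.0181,"z":0.0003,"turn":7.33},
```

jog_arm(
  plan=[
    {"x": -0.0085,"y": 0.0252,"z": 0,"turn": 7.33,"claw": 1},
    {"x": -0.0053,"y": 0.0261,"z": 0,"turn": 7.33,"claw": 1},
    {"x": -0.0019,"y": 0.0266,"z": 0,"turn": 7.33,"claw": 1},
    {"x": 0.0015,"y": 0.0266,"z": 0,"turn": 7.33,"claw": 1},
    {"x": 0.0049,"y": 0.0262,"z": 0,"turn": 7.33,"claw": 1},
    {"x": 0.0082,"y": 0.0253,"z": 0,"turn": 7.33,"claw": 1},
    {"x": 0.0113,"y": 0.0241,"z": 0,"turn": 7.33,"claw": 1},
    {"x": 0.0143,"y": 0.0224,"z": 0,"turn": 7.33,"claw": 1},
    {"x": 0.0171,"y": 0.0204,"z": 0,"turn": 7.33,"claw": 1},
    {"x": 0.0195,"y": 0.0181,"z": 0,"turn": 7.33,"claw": 1},
  ],
)

```text
time: 6.58
tool_pos: [0.6745, 0.0009, 0.3815]
tcp_rot: [-2.064, -2.362, 0.005]
wrist_force: [-0.4, -0.6, -4.7]
width: 0.437
```

jog_arm(
  plan=[
    {"x": 0,"y": 0,"z": 0,"turn": 0,"claw": 1},
    {"x": 0,"y": 0,"z": 0,"turn": 0,"claw": 1},
  ],
)

```text
time: 6.82
tool_pos: [0.6745, -0.0003, 0.3828]
tcp_rot: [-2.059, -2.369, 0.005]
wrist_force: [-0.4, -0.5, -4.8]
width: 0.444
```

Run:
```python
from h import *
import pickle
ims=[]
for n,b in (("scene",(90,270,270,430)),("side",(60,300,180,380))):
    im=bot.read_camera(n)[:,:,::-1];cv2.imwrite(f"pics/{n}1.png",im);ims.append(im[b[0]:b[1],b[2]:b[3]])
A=cv2.resize(ims[0],None,fx=2.4,fy=2.4,interpolation=cv2.INTER_CUBIC);B=cv2.resize(ims[1],None,fx=2,fy=2,interpolation=cv2.INTER_CUBIC)
h=max(A.shape[0],B.shape[0]);f=lambda i:cv2.copyMakeBorder(i,0,h-i.shape[0],0,0,cv2.BORDER_CONSTANT)
o=np.hstack([f(A),f(B)]);print(o.shape);cv2.imwrite("pics/c1.png",o)
plan([.676,0,.385],8,1)
```

```text
(480, 784, 3)
from [ 0.6747 -0.0009  0.3841] h 7.93 t 6.92 F [ 0.7 -0.2 -4.3] w 0.436
{"x":0.0007,"y":0.0014,"z":-0.0009,"turn":-0.07},
```

View pics/c1.png

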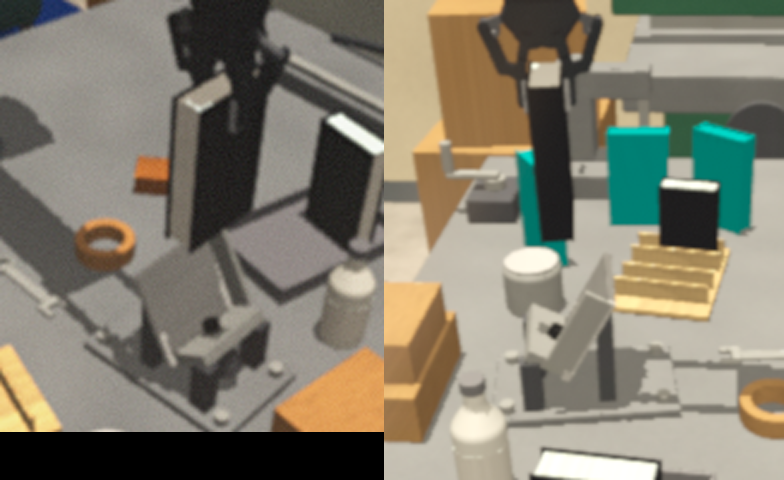

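Run:
```python
from h import *
st=bot.read_state();S=bot.camera_params("scene");D=bot.camera_params("side")
X=[.6747,-.0009,.3841-.1354,np.radians(7.93)]
m=[(-19,-55,0),(19,-55,0),(19,55,0),(-19,55,0),(19,55,180),(-19,55,180)]
P=pose(m,X);print("scene",proj(P,S).round(1).tolist());print("side",proj(P,D).round(1).tolist())
print("obs scene -y foot (340.8,187.9),(349.2,193.3); side +y foot left(260.5,180) right(274.5,180)")
```

```text
scene [[339.1, 189.1], [350.0, 195.5], [376.0, 176.9], [365.2, 171.2], [383.2, 118.3], [370.9, 113.1]]
side [[273.3, 161.0], [258.1, 161.7], [256.8, 181.4], [273.5, 180.6], [249.9, 104.0], [268.3, 103.4]]
obs scene -y foot (340.8,187.9),(349.2,193.3); side +y foot left(260.5,180) right(274.5,180)
```

Book hangs upright over the stand: feet corners in scene (341,188)/(349,193), in side (260,180)/(274,180), within about 2 px of the prediction.

jog_arm(
  plan=[
    {"x": 0,"y": 0.001,"z": 0.02,"turn": 0,"claw": 1},
    {"x": 0,"y": 0,"z": 0.03,"turn": 0,"claw": 1},
    {"x": 0,"y": 0,"z": 0.03,"turn": 0,"claw": 1},
    {"x": 0,"y": 0,"z": 0.025,"turn": 0,"claw": 1},
    {"x": 0,"y": 0,"z": 0.015,"turn": 0,"claw": 1},
    {"x": 0,"y": 0,"z": 0.005,"turn": 0,"claw": 1},
    {"x": 0,"y": 0,"z": 0.005,"turn": 0,"claw": 1},
    {"x": 0,"y": 0,"z": 0,"turn": 0,"claw": 1},
  ],
)

```text
time: 7.92
tool_pos: [0.6768, -0.0001, 0.256]
tcp_rot: [2.062, 2.369, 0.001]
wrist_force: [-0.2, -0.2, -4.7]
width: 0.442
```

jog_arm(
  plan=[
    {"x": 0,"y": 0,"z": 0.004,"turn": 0,"claw": 1},
    {"x": 0,"y": 0,"z": 0.003,"turn": 0,"claw": 1},
    {"x": 0,"y": 0,"z": 0,"turn": 0,"claw": 1},
  ],
)

```text
time: 8.3
tool_pos: [0.6762, -0.0, 0.2479]
tcp_rot: [-2.062, -2.37, 0.001]
wrist_force: [0.6, 1.4, -4.0]
width: 0.44
```

jog_arm(
  plan=[
    {"x": 0,"y": 0,"z": 0.003,"turn": 0,"claw": 1},
    {"x": 0,"y": 0,"z": 0.003,"turn": 0,"claw": 1},
    {"x": 0,"y": 0,"z": 0,"turn": 0,"claw": 1},
  ],
)

```text
time: 8.68
tool_pos: [0.6767, -0.0001, 0.2421]
tcp_rot: [2.062, 2.37, 0.0]
wrist_force: [0.9, -0.4, -5.6]
width: 0.438
```

jog_arm(
  plan=[
    {"x": 0,"y": 0,"z": 0.002,"turn": 0,"claw": 1},
    {"x": 0,"y": 0,"z": 0.002,"turn": 0,"claw": 1},
    {"x": 0,"y": 0,"z": 0,"turn": 0,"claw": 1},
  ],
)

```text
time: 9.05
tool_pos: [0.6774, -0.0, 0.2398]
tcp_rot: [2.061, 2.368, 0.003]
wrist_force: [1.4, 0.4, 1.6]
width: 0.442
```

jog_arm(
  plan=[
    {"x": 0,"y": 0,"z": 0,"turn": 0,"claw": 0.5},
    {"x": 0,"y": 0,"z": 0,"turn": 0,"claw": 0.45},
    {"x": 0,"y": 0,"z": 0,"turn": 0,"claw": 0.4},
    {"x": 0,"y": 0,"z": 0,"turn": 0,"claw": 0.3},
    {"x": 0,"y": 0,"z": 0,"turn": 0,"claw": 0.2},
    {"x": 0,"y": 0,"z": 0,"turn": 0,"claw": 0.1},
    {"x": 0,"y": 0,"z": 0,"turn": 0,"claw": 0},
    {"x": 0,"y": 0,"z": 0,"turn": 0,"claw": 0},
  ],
)

```text
time: 10.05
tool_pos: [0.6765, -0.0001, 0.2383]
tcp_rot: [2.062, 2.37, -0.0]
wrist_force: [0.3, -0.6, -0.1]
width: 1.0
```

Run:
```python
from h import *
im=bot.read_camera("side")[100:280,200:380,::-1]
s=bot.read_camera("scene")[90:270,270:430,::-1]
o=np.hstack([cv2.resize(i,None,fx=2.3,fy=2.3,interpolation=cv2.INTER_CUBIC) for i in (im,s)]);cv2.imwrite("pics/c2.png",o)
plan([.676,0,.385],8,1)
```

```text
from [ 6.765e-01 -1.000e-04  2.383e-01] h 7.93 t 10.15 F [0.1 0.5 0.2] w 1.001
{"x":0.0001,"y":-0.0005,"z":-0.1467,"turn":-0.07},
```

View pics/c2.png

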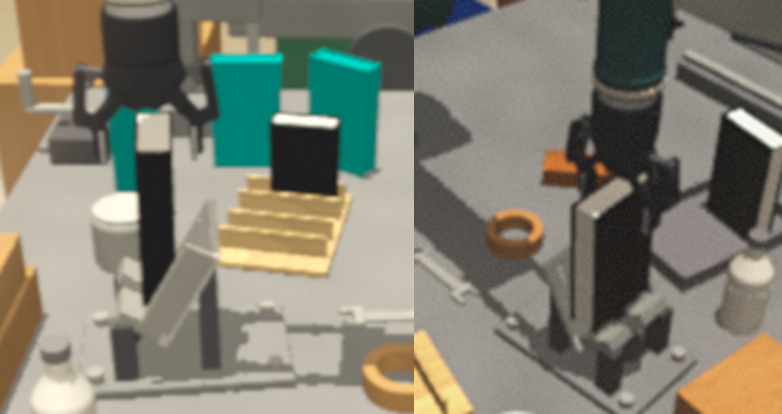

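Book stands freely upright on plunger/stop, jaws open around it, fence clear. I'll tip it gently toward the bed between half-open fingers.

jog_arm(
  plan=[
    {"x": 0,"y": 0,"z": 0,"turn": 0,"claw": 0.2},
    {"x": 0,"y": 0,"z": 0,"turn": 0,"claw": 0.33},
    {"x": 0,"y": -0.006,"z": 0,"turn": 0,"claw": 0.33},
    {"x": 0,"y": -0.006,"z": 0,"turn": 0,"claw": 0.33},
    {"x": 0,"y": -0.006,"z": 0,"turn": 0,"claw": 0.33},
    {"x": 0,"y": -0.006,"z": 0,"turn": 0,"claw": 0.33},
    {"x": 0,"y": -0.006,"z": 0.001,"turn": 0,"claw": 0.33},
    {"x": 0,"y": -0.006,"z": 0.001,"turn": 0,"claw": 0.3},
  ],
  newtons=20,
)

```text
time: 11.15
tool_pos: [0.6402, -0.0051, 0.2361]
tcp_rot: [-2.062, -2.37, 0.0]
wrist_force: [-0.8, -0.5, 0.2]
width: 0.698
```

jog_arm(
  plan=[
    {"x": 0,"y": -0.006,"z": 0.001,"turn": 0,"claw": 0.28},
    {"x": 0,"y": -0.006,"z": 0.002,"turn": 0,"claw": 0.26},
    {"x": 0,"y": -0.006,"z": 0.003,"turn": 0,"claw": 0.22},
    {"x": 0,"y": -0.006,"z": 0.003,"turn": 0,"claw": 0.16},
    {"x": 0,"y": -0.006,"z": 0.003,"turn": 0,"claw": 0.1},
    {"x": 0,"y": 0,"z": 0,"turn": 0,"claw": 0.1},
  ],
)

```text
time: 11.9
tool_pos: [0.6107, -0.0092, 0.2241]
tcp_rot: [-2.062, -2.37, 0.0]
wrist_force: [0.8, -1.0, -0.4]
width: 0.904
```

Run:
```python
from h import *
im=bot.read_camera("side")[100:280,200:380,::-1]
s=bot.read_camera("scene")[90:270,270:430,::-1]
o=np.hstack([cv2.resize(i,None,fx=2.3,fy=2.3,interpolation=cv2.INTER_CUBIC) for i in (im,s)]);cv2.imwrite("pics/c3.png",o)
plan([.676,0,.385],8,1)
```

```text
from [ 0.6114 -0.0092  0.2246] h 7.93 t 12.0 F [ 0.1 -0.1 -0.5] w 0.899
{"x":0.0002,"y":0.0652,"z":-0.1604,"turn":-0.07},
```

View pics/c3.png

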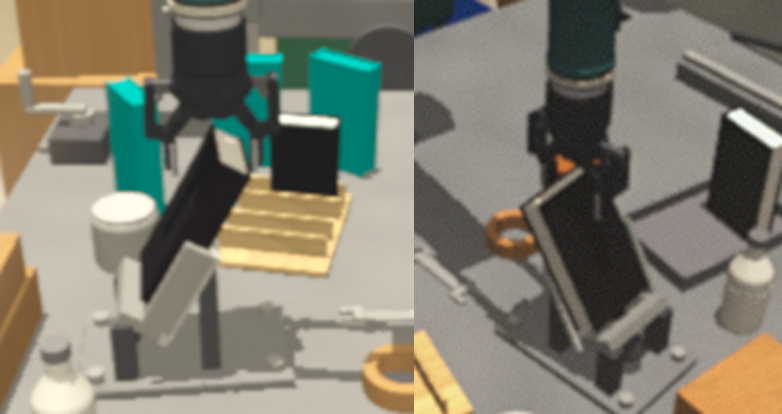

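Book now leans on the bed, parallel to the fence, fingers astride of it. Rise, shut the fingers, and press on its upper edge down the slope.

jog_arm(
  plan=[
    {"x": 0,"y": 0,"z": -0.01,"turn": 0,"claw": 0},
    {"x": 0,"y": 0,"z": -0.035,"turn": 0,"claw": 0},
    {"x": 0,"y": 0,"z": -0.04,"turn": 0,"claw": 0},
    {"x": 0.002,"y": -0.011,"z": 0,"turn": 0,"claw": 0.5},
    {"x": 0,"y": -0.011,"z": 0,"turn": 0,"claw": 1},
    {"x": 0,"y": -0.011,"z": 0,"turn": 0,"claw": 1},
    {"x": 0,"y": 0,"z": 0.02,"turn": 0,"claw": 1},
    {"x": 0,"y": 0,"z": 0.02,"turn": 0,"claw": 1},
    {"x": 0,"y": 0,"z": 0.005,"turn": 0,"claw": 1},
    {"x": 0,"y": 0,"z": 0,"turn": 0,"claw": 1},
  ],
)

```text
time: 13.25
tool_pos: [0.5777, -0.0117, 0.2628]
tcp_rot: [-2.061, -2.368, 0.002]
wrist_force: [-0.3, -0.6, -0.1]
width: -0.002
```

jog_arm(
  plan=[
    {"x": 0,"y": 0,"z": 0.003,"turn": 0,"claw": 1},
    {"x": 0,"y": 0,"z": 0.002,"turn": 0,"claw": 1},
    {"x": 0,"y": 0,"z": 0,"turn": 0,"claw": 1},
  ],
)

```text
time: 13.62
tool_pos: [0.5783, -0.0117, 0.2595]
tcp_rot: [2.062, 2.37, 0.0]
wrist_force: [0.7, 0.3, 0.1]
width: -0.003
```

jog_arm(
  plan=[
    {"x": 0,"y": 0.001,"z": 0.0017,"turn": 0,"claw": 1},
    {"x": 0,"y": 0.001,"z": 0.0017,"turn": 0,"claw": 1},
    {"x": 0,"y": 0.001,"z": 0.0017,"turn": 0,"claw": 1},
    {"x": 0,"y": 0,"z": 0,"turn": 0,"claw": 1},
  ],
)

```text
time: 14.12
tool_pos: [0.5811, -0.0113, 0.254]
tcp_rot: [-2.062, -2.37, 0.0]
wrist_force: [0.9, 0.1, 0.4]
width: 0.002
```

jog_arm(
  plan=[
    {"x": 0,"y": 0.001,"z": 0.0017,"turn": 0,"claw": 1},
    {"x": 0,"y": 0.001,"z": 0.0017,"turn": 0,"claw": 1},
    {"x": 0,"y": 0,"z": 0,"turn": 0,"claw": 1},
  ],
)

```text
time: 14.5
tool_pos: [0.5831, -0.011, 0.2508]
tcp_rot: [-2.062, -2.37, 0.0]
wrist_force: [-1.6, 1.1, 0.8]
width: 0.0
```

jog_arm(
  plan=[
    {"x": 0,"y": 0.001,"z": 0.0017,"turn": 0,"claw": 1},
    {"x": 0,"y": 0.001,"z": 0.0017,"turn": 0,"claw": 1},
    {"x": 0,"y": 0,"z": 0,"turn": 0,"claw": 1},
  ],
)

```text
time: 14.88
tool_pos: [0.5851, -0.0108, 0.2473]
tcp_rot: [-2.062, -2.37, 0.0]
wrist_force: [-1.8, -1.4, 3.1]
width: 0.003
```

jog_arm(
  plan=[
    {"x": 0,"y": 0.001,"z": 0.0017,"turn": 0,"claw": 1},
    {"x": 0,"y": 0.001,"z": 0.0017,"turn": 0,"claw": 1},
    {"x": 0,"y": 0,"z": 0,"turn": 0,"claw": 1},
  ],
)

```text
time: 15.25
tool_pos: [0.587, -0.0105, 0.2439]
tcp_rot: [-2.062, -2.37, 0.0]
wrist_force: [-2.2, -0.5, 2.6]
width: 0.002
```

jog_arm(
  plan=[
    {"x": 0,"y": 0.001,"z": 0.0017,"turn": 0,"claw": 1},
    {"x": 0,"y": 0.001,"z": 0.0017,"turn": 0,"claw": 1},
    {"x": 0,"y": 0,"z": 0,"turn": 0,"claw": 1},
  ],
)

```text
time: 15.62
tool_pos: [0.5879, -0.0091, 0.2428]
tcp_rot: [-2.06, -2.368, -0.0]
wrist_force: [-10.7, 2.7, 13.4]
width: 0.003
```

jog_arm(
  plan=[
    {"x": 0,"y": 0.001,"z": 0.0017,"turn": 0,"claw": 1},
    {"x": 0,"y": 0.0005,"z": 0.0009,"turn": 0,"claw": 1},
    {"x": 0,"y": 0,"z": 0,"turn": 0,"claw": 1},
  ],
)

```text
time: 16.0
tool_pos: [0.5885, -0.0079, 0.2424]
tcp_rot: [-2.059, -2.367, -0.001]
wrist_force: [-17.2, 5.7, 24.7]
width: -0.002
```

jog_arm(
  plan=[
    {"x": 0,"y": 0,"z": 0,"turn": 0,"claw": 1},
    {"x": 0,"y": 0,"z": 0,"turn": 0,"claw": 1},
    {"x": 0,"y": 0,"z": 0,"turn": 0,"claw": 1},
    {"x": 0,"y": 0,"z": 0,"turn": 0,"claw": 1},
    {"x": 0,"y": 0,"z": 0,"turn": 0,"claw": 1},
  ],
)

```text
time: 16.62
tool_pos: [0.5885, -0.008, 0.2425]
tcp_rot: [-2.059, -2.367, -0.001]
wrist_force: [-18.1, 5.6, 24.5]
width: -0.001
```

Run:
```python
from h import *
im=bot.read_camera("side")[150:260,225:335,::-1]
s=bot.read_camera("scene")[145:255,310:420,::-1]
o=np.hstack([cv2.resize(i,None,fx=3.6,fy=3.6,interpolation=cv2.INTER_CUBIC) for i in (im,s)]);cv2.imwrite("pics/c4.png",o)
S=bot.camera_params("scene");D=bot.camera_params("side");X=[.6685,.001,.078,.138]
for z in (0,14):
    m=[(0,58,180+z),(38,58,180+z),(38,-52,180+z),(0,-52,180+z),(38,-52,z),(38,58,z)]
    P=pose(m,X,30);print(z,"side",((proj(P,D)-[225,150])*3.6).round().tolist(),"scene",((proj(P,S)-[310,145])*3.6+[396,0]).round().tolist())
plan([.676,0,.385],8,1)
```

```text
0 side [[296.0, 129.0], [244.0, 105.0], [237.0, 35.0], [285.0, 57.0], [124.0, 232.0], [120.0, 316.0]] scene [[524.0, 67.0], [556.0, 64.0], [462.0, 125.0], [431.0, 127.0], [542.0, 329.0], [628.0, 260.0]]
14 side [[306.0, 112.0], [254.0, 87.0], [246.0, 18.0], [294.0, 41.0], [132.0, 218.0], [129.0, 301.0]] scene [[518.0, 51.0], [551.0, 48.0], [456.0, 108.0], [424.0, 110.0], [537.0, 314.0], [623.0, 246.0]]
from [ 0.5885 -0.008   0.2425] h 7.96 t 16.73 F [-17.2   5.1  24.1] w 0.001
{"x":-0.0042,"y":0.0878,"z":-0.1425,"turn":-0.04},
```

View pics/c4.png

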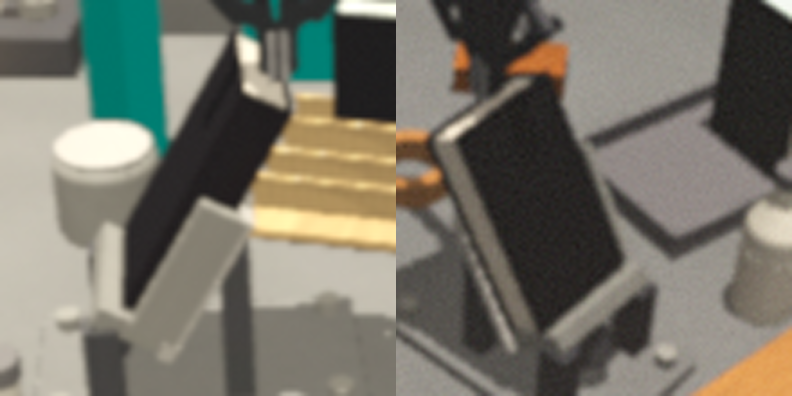

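The view shows the book's foot on the stop at the −y corner, (540,333), but its +y top corner is about 20 px high at (290,108). With the 8 N sideways force this means the book is cocked in the bed plane with the +y foot corner raised. I'll release and press nearer the fence side.

jog_arm(
  plan=[
    {"x": 0,"y": -0.003,"z": -0.0052,"turn": 0,"claw": 1},
    {"x": 0,"y": -0.005,"z": -0.0087,"turn": 0,"claw": 1},
    {"x": 0.009,"y": 0,"z": 0,"turn": 0,"claw": 1},
    {"x": 0.009,"y": 0,"z": 0,"turn": 0,"claw": 1},
    {"x": 0,"y": 0.003,"z": 0.0052,"turn": 0,"claw": 1},
    {"x": 0,"y": 0.001,"z": 0.0017,"turn": 0,"claw": 1},
    {"x": 0,"y": 0,"z": 0,"turn": 0,"claw": 1},
  ],
)

```text
time: 17.6
tool_pos: [0.5842, 0.0075, 0.2447]
tcp_rot: [-2.062, -2.37, -0.0]
wrist_force: [-1.2, 0.8, 2.5]
width: 0.004
```

jog_arm(
  plan=[
    {"x": 0,"y": 0.001,"z": 0.0017,"turn": 0,"claw": 1},
    {"x": 0,"y": 0.001,"z": 0.0017,"turn": 0,"claw": 1},
    {"x": 0,"y": 0,"z": 0,"turn": 0,"claw": 1},
  ],
)

```text
time: 17.98
tool_pos: [0.5861, 0.0073, 0.2417]
tcp_rot: [2.063, 2.37, -0.0]
wrist_force: [-2.1, 0.7, 4.2]
width: -0.0
```

jog_arm(
  plan=[
    {"x": 0,"y": 0.001,"z": 0.0017,"turn": 0,"claw": 1},
    {"x": 0,"y": 0.0005,"z": 0.0009,"turn": 0,"claw": 1},
    {"x": 0,"y": 0,"z": 0,"turn": 0,"claw": 1},
  ],
)

```text
time: 18.35
tool_pos: [0.5868, 0.0066, 0.2408]
tcp_rot: [2.062, 2.369, -0.003]
wrist_force: [-8.0, -3.0, 12.3]
width: -0.001
```

jog_arm(
  plan=[
    {"x": 0,"y": 0.0005,"z": 0.0009,"turn": 0,"claw": 1},
    {"x": 0,"y": 0.0005,"z": 0.0009,"turn": 0,"claw": 1},
    {"x": 0,"y": 0,"z": 0,"turn": 0,"claw": 1},
    {"x": 0,"y": 0,"z": 0,"turn": 0,"claw": 1},
  ],
)

```text
time: 18.85
tool_pos: [0.5874, 0.006, 0.2406]
tcp_rot: [2.062, 2.369, -0.005]
wrist_force: [-12.5, -4.4, 19.5]
width: -0.001
```

Run:
```python
from h import *
A=bot.read_camera("side")[:,:,::-1];B=bot.read_camera("scene")[:,:,::-1]
cv2.imwrite("pics/sideP.png",A);cv2.imwrite("pics/sceneP.png",B)
k=4;o=np.hstack([cv2.resize(i,None,fx=k,fy=k,interpolation=cv2.INTER_CUBIC) for i in (A[150:250,240:325],B[155:255,310:420])])
S=bot.camera_params("scene");D=bot.camera_params("side");X=[.6685,.001,.076,.138]
m=[(0,57,180),(38,57,180),(38,-53,180),(0,-53,180),(0,57,0),(38,57,0),(38,-53,0),(0,-53,0)]
P=pose(m,X,30);a=(proj(P,D)-[240,150])*k;b=(proj(P,S)-[310,155])*k+[340,0]
for q in (a,b):
    for i,p in enumerate(q): cv2.circle(o,tuple(int(v) for v in p),2,(0,0,255) if i<4 else (0,255,0),-1)
cv2.imwrite("pics/c5.png",o);print(o.shape,a.round().tolist(),b.round().tolist())
```

```text
(400, 780, 3) [[269.0, 146.0], [211.0, 119.0], [203.0, 41.0], [256.0, 66.0], [129.0, 375.0], [73.0, 353.0], [78.0, 260.0], [129.0, 281.0]] [[481.0, 37.0], [517.0, 34.0], [413.0, 102.0], [378.0, 103.0], [560.0, 249.0], [597.0, 252.0], [502.0, 328.0], [466.0, 324.0]]
```

View pics/c5.png

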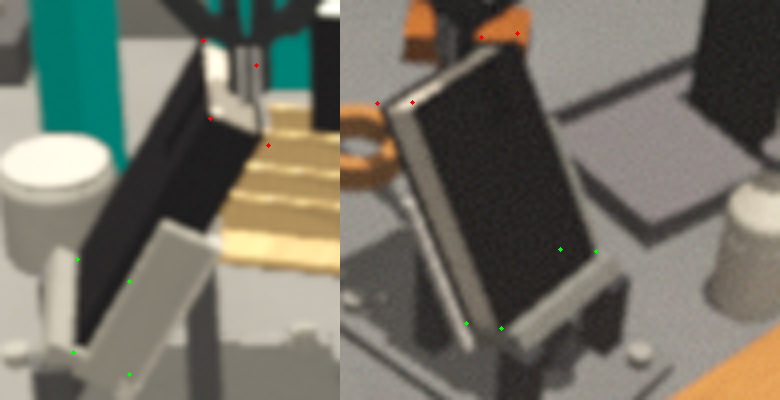

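Now both top corners sit evenly (scene (413,110) and (515,45), a uniform 2 px below the prediction) and the foot corners lie on the stop, so the book is square. I'll relieve the small sideways force, press slightly firmer, and hold.

jog_arm(
  plan=[
    {"x": -0.001,"y": 0.0005,"z": 0.0009,"turn": 0,"claw": 1},
    {"x": -0.001,"y": 0.0005,"z": 0.0009,"turn": 0,"claw": 1},
    {"x": 0,"y": 0,"z": 0,"turn": 0,"claw": 1},
    {"x": 0,"y": 0,"z": 0,"turn": 0,"claw": 1},
  ],
)

```text
time: 19.45
tool_pos: [0.5878, 0.0055, 0.2404]
tcp_rot: [-2.062, -2.369, 0.004]
wrist_force: [-18.6, -1.1, 27.4]
width: -0.002
```

jog_arm(
  plan=[
    {"x": 0,"y": 0,"z": 0,"turn": 0,"claw": 1},
    {"x": 0,"y": 0,"z": 0,"turn": 0,"claw": 1},
    {"x": 0,"y": 0,"z": 0,"turn": 0,"claw": 1},
    {"x": 0,"y": 0,"z": 0,"turn": 0,"claw": 1},
    {"x": 0,"y": 0,"z": 0,"turn": 0,"claw": 1},
    {"x": 0,"y": 0,"z": 0,"turn": 0,"claw": 1},
    {"x": 0,"y": 0,"z": 0,"turn": 0,"claw": 1},
    {"x": 0,"y": 0,"z": 0,"turn": 0,"claw": 1},
    {"x": 0,"y": 0,"z": 0,"turn": 0,"claw": 1},
    {"x": 0,"y": 0,"z": 0,"turn": 0,"claw": 1},
  ],
)

```text
time: 20.7
tool_pos: [0.5878, 0.0055, 0.2404]
tcp_rot: [-2.062, -2.369, 0.004]
wrist_force: [-17.7, -1.1, 26.5]
width: -0.003
```

jog_arm(
  plan=[
    {"x": 0,"y": 0,"z": 0,"turn": 0,"claw": 1},
    {"x": 0,"y": 0,"z": 0,"turn": 0,"claw": 1},
    {"x": 0,"y": 0,"z": 0,"turn": 0,"claw": 1},
    {"x": 0,"y": 0,"z": 0,"turn": 0,"claw": 1},
    {"x": 0,"y": 0,"z": 0,"turn": 0,"claw": 1},
    {"x": 0,"y": 0,"z": 0,"turn": 0,"claw": 1},
    {"x": 0,"y": 0,"z": 0,"turn": 0,"claw": 1},
    {"x": 0,"y": 0,"z": 0,"turn": 0,"claw": 1},
    {"x": 0,"y": 0,"z": 0,"turn": 0,"claw": 1},
    {"x": 0,"y": 0,"z": 0,"turn": 0,"claw": 1},
  ],
)

```text
time: 21.95
tool_pos: [0.5878, 0.0055, 0.2405]
tcp_rot: [-2.062, -2.369, 0.004]
wrist_force: [-18.3, -0.4, 27.5]
width: 0.0
```

Run:
```python
from h import *
# sub-pixel check: is the foot/cover line parallel to the stop rim and the top edge? use scene picture, pressed
im=bot.read_camera("scene");cv2.imwrite("pics/sceneH.png",im[:,:,::-1]);cv2.imwrite("pics/sideH.png",bot.read_camera("side")[:,:,::-1])
S=bot.camera_params("scene");g=cv2.cvtColor(im,cv2.COLOR_RGB2GRAY).astype(float)
X=[.6685,.001,.074,.138]
def edge(z,sgn):
    out=[]
    for y in np.linspace(-45,45,10):
        zz=np.arange(z-14,z+14,.5);P=pose([(38,y,q) for q in zz],X,30);p=proj(P,S).astype(np.float32)
        v=cv2.remap(g.astype(np.float32),p[:,0].reshape(-1,1),p[:,1].reshape(-1,1),cv2.INTER_LINEAR)[:,0]
        d=np.gradient(cv2.GaussianBlur(v.reshape(-1,1),(1,7),1.5)[:,0])*sgn;out.append(zz[np.argmax(d)])
    return out
print("top edge z(mm) along y",edge(180,1));print("foot edge",edge(3,-1))
```

```text
top edge z(mm) along y [np.float64(180.0), np.float64(179.0), np.float64(180.0), np.float64(181.0), np.float64(180.0), np.float64(181.0), np.float64(180.0), np.float64(180.0), np.float64(189.0), np.float64(183.5)]
foot edge [np.float64(1.0), np.float64(0.5), np.float64(0.0), np.float64(0.5), np.float64(1.5), np.float64(1.0), np.float64(0.5), np.float64(1.0), np.float64(1.0), np.float64(0.0)]
```

Run:
```python
from h import *
S=bot.camera_params("scene");g=cv2.cvtColor(cv2.imread("pics/sceneH.png"),cv2.COLOR_BGR2GRAY).astype(np.float32)
X=[.6685,.001,.074,.138]
for c,s in ((-55,-1),(55,1)):
    o=[]
    for z in range(40,170,15):
        yy=np.arange(c-16,c+16,.5);p=proj(pose([(38,y,z) for y in yy],X,30),S).astype(np.float32)
        v=cv2.remap(g,p[:,:1],p[:,1:],cv2.INTER_LINEAR);d=np.gradient(cv2.GaussianBlur(v,(1,7),1.5)[:,0])*s;o.append(float(yy[np.argmax(d)]))
    print(c,o)
```

```text
-55 [-54.5, -59.0, -58.0, -57.5, -56.0, -56.5, -57.0, -58.0, -56.5]
55 [55.0, 54.0, 56.0, 56.0, 56.0, 51.0, 54.5, 53.0, 56.0]
```

Pressed and held over 2.5 s: foot edge at 0–1 mm, top at 180 mm along the whole width, fence gap about 6 mm. Now the regrasp.

jog_arm(
  plan=[
    {"x": 0,"y": -0.002,"z": -0.0035,"turn": 0,"claw": 1},
    {"x": 0,"y": -0.002,"z": -0.0035,"turn": 0,"claw": 1},
    {"x": 0,"y": -0.004,"z": -0.007,"turn": 0,"claw": 1},
    {"x": 0,"y": 0,"z": -0.03,"turn": 0,"claw": 1},
    {"x": 0,"y": 0,"z": -0.035,"turn": 0,"claw": 0.5},
    {"x": 0,"y": 0,"z": 0,"turn": 0,"claw": 0},
    {"x": 0,"y": 0,"z": 0,"turn": 0,"claw": 0},
  ],
)

```text
time: 22.92
tool_pos: [0.5816, 0.0049, 0.3133]
tcp_rot: [-2.062, -2.369, 0.001]
wrist_force: [-0.3, 0.8, 0.3]
width: 0.64
```

Run:
```python
from h import *
O=np.array([.6685,.001]);u=np.array([.9905,.1376]);v=np.array([-.1376,.9905])
t=O-.064*u-.0015*v;plan([*t,.30],8,3);
plan([*t,.218],8,5,p0=[*t,.30],h0=8)
S=bot.camera_params("scene");g=cv2.cvtColor(bot.read_camera("scene"),cv2.COLOR_RGB2GRAY).astype(np.float32)
X=[.6685,.001,.074,.138];o=[]
for y in range(-45,50,10):
    zz=np.arange(166,206,.5);p=proj(pose([(38,y,q) for q in zz],X,30),S).astype(np.float32)
    w=cv2.remap(g,p[:,:1],p[:,1:],cv2.INTER_LINEAR);o.append(float(zz[np.argmax(np.gradient(cv2.GaussianBlur(w,(1,7),1.5)[:,0]))]))
print(o)
```

```text
from [0.5816 0.0049 0.3133] h 7.93 t 22.93 F [-0.3  0.8  0.3] w 0.64
{"x":-0.0058,"y":0.0072,"z":0.0044,"turn":-0.02},{"x":-0.0058,"y":0.0072,"z":0.0044,"turn":-0.02},{"x":-0.0058,"y":0.0072,"z":0.0044,"turn":-0.02},
from [ 0.6053 -0.0093  0.3   ] h 8 t 22.93 F [-0.3  0.8  0.3] w 0.64
{"x":0.0000,"y":0.0000,"z":0.0164,"turn":0.00}, x 5

[193.5, 194.0, 193.0, 194.0, 195.0, 194.5, 195.0, 193.5, 192.5, 197.0]
```

Book sprang back 14 mm evenly (194 mm), confirming full plunger travel. Lowering around it.

jog_arm(
  plan=[
    {"x": -0.0058,"y": 0.0072,"z": 0,"turn": 0,"claw": 0},
    {"x": -0.0058,"y": 0.0072,"z": 0,"turn": 0,"claw": 0},
    {"x": -0.0058,"y": 0.0072,"z": 0,"turn": 0,"claw": 0},
    {"x": 0,"y": 0,"z": 0.01,"turn": 0,"claw": 0},
    {"x": 0,"y": 0,"z": 0.02,"turn": 0,"claw": 0},
    {"x": 0,"y": 0,"z": 0.02,"turn": 0,"claw": 0},
    {"x": 0,"y": 0,"z": 0.02,"turn": 0,"claw": 0},
    {"x": 0,"y": 0,"z": 0.02,"turn": 0,"claw": 0},
    {"x": 0,"y": 0,"z": 0.005,"turn": 0,"claw": 0},
    {"x": 0,"y": 0,"z": 0,"turn": 0,"claw": 0},
  ],
  newtons=25,
)

```text
time: 24.22
tool_pos: [0.6055, -0.0093, 0.219]
tcp_rot: [-2.062, -2.369, 0.001]
wrist_force: [1.0, -0.4, 0.6]
width: 0.998
```

jog_arm(
  plan=[
    {"x": 0,"y": 0.006,"z": -0.001,"turn": 0,"claw": 0.03},
    {"x": 0,"y": 0.006,"z": -0.002,"turn": 0,"claw": 0.06},
    {"x": 0,"y": 0.006,"z": -0.002,"turn": 0,"claw": 0.09},
    {"x": 0,"y": 0.006,"z": -0.002,"turn": 0,"claw": 0.12},
    {"x": 0,"y": 0.006,"z": -0.002,"turn": 0,"claw": 0.15},
    {"x": 0,"y": 0.006,"z": -0.002,"turn": 0,"claw": 0.18},
  ],
)

```text
time: 24.98
tool_pos: [0.6419, -0.0043, 0.2306]
tcp_rot: [2.062, 2.37, 0.001]
wrist_force: [-1.8, -0.1, 1.0]
width: 0.817
```

jog_arm(
  plan=[
    {"x": 0,"y": 0.006,"z": -0.002,"turn": 0,"claw": 0.21},
    {"x": 0,"y": 0.006,"z": -0.002,"turn": 0,"claw": 0.25},
    {"x": 0,"y": 0.006,"z": -0.002,"turn": 0,"claw": 0.28},
    {"x": 0,"y": 0.006,"z": -0.002,"turn": 0,"claw": 0.31},
    {"x": 0,"y": 0.006,"z": -0.002,"turn": 0,"claw": 0.34},
    {"x": 0,"y": 0,"z": 0,"turn": 0,"claw": 0.37},
    {"x": 0,"y": 0,"z": 0,"turn": 0,"claw": 0.37},
  ],
)

```text
time: 25.85
tool_pos: [0.6709, -0.0002, 0.2402]
tcp_rot: [-2.062, -2.37, 0.0]
wrist_force: [-0.8, -0.6, 0.3]
width: 0.633
```

Run:
```python
from h import *
im=bot.read_camera("side")[:,:,::-1];s=bot.read_camera("scene")[:,:,::-1];cv2.imwrite("pics/sd6.png",im);cv2.imwrite("pics/sc6.png",s)
D=bot.camera_params("side");g=cv2.cvtColor(im,cv2.COLOR_BGR2GRAY)
# dark cover column extents of the +y end face at several rows in the side view
for r in range(140,215,10):
    x=np.where(g[r,240:300]<45)[0]; print(r,(x.min()+240,x.max()+240,len(x)) if len(x) else None,end=" ")
st=bot.read_state();print(st["tool_pos"],st["wrist_force"].round(1),st["width"])
O=np.array([.6685,.001]);u=np.array([.9905,.1376]);print("u",(st["tool_pos"][:2]-O)@u)
```

```text
140 (np.int64(255), np.int64(291), 18) 150 (np.int64(252), np.int64(289), 9) 160 None 170 (np.int64(262), np.int64(275), 14) 180 (np.int64(262), np.int64(275), 14) 190 (np.int64(263), np.int64(274), 12) 200 (np.int64(262), np.int64(274), 13) 210 (np.int64(261), np.int64(274), 14) [ 6.70782776e-01 -2.41803269e-04  2.40238296e-01] [-1.3 -0.8  0.6] 0.6305274694241562
u 0.0020902171803594215
```

jog_arm(
  plan=[
    {"x": 0,"y": 0.003,"z": 0,"turn": 0,"claw": 0.4},
    {"x": 0,"y": 0.003,"z": 0,"turn": 0,"claw": 0.45},
    {"x": 0,"y": 0,"z": 0,"turn": 0,"claw": 0.5},
    {"x": 0,"y": 0,"z": 0,"turn": 0,"claw": 0.55},
    {"x": 0,"y": 0,"z": 0,"turn": 0,"claw": 0.7},
    {"x": 0,"y": 0,"z": 0,"turn": 0,"claw": 1},
    {"x": 0,"y": 0,"z": 0,"turn": 0,"claw": 1},
    {"x": 0,"y": 0,"z": 0,"turn": 0,"claw": 1},
  ],
  newtons=50,
)

```text
time: 26.95
tool_pos: [0.6774, 0.0007, 0.2406]
tcp_rot: [2.062, 2.369, 0.001]
wrist_force: [1.8, 0.4, -0.2]
width: 0.44
```

jog_arm(
  plan=[
    {"x": 0,"y": 0,"z": -0.01,"turn": 0,"claw": 1},
    {"x": 0,"y": 0,"z": -0.025,"turn": 0,"claw": 1},
    {"x": 0,"y": 0,"z": -0.03,"turn": 0,"claw": 1},
    {"x": 0,"y": 0,"z": -0.03,"turn": 0,"claw": 1},
    {"x": 0,"y": 0,"z": -0.03,"turn": 0,"claw": 1},
    {"x": 0,"y": 0,"z": -0.02,"turn": 0,"claw": 1},
    {"x": 0,"y": 0,"z": 0,"turn": 0,"claw": 1},
  ],
)

```text
time: 27.82
tool_pos: [0.6773, 0.0005, 0.3871]
tcp_rot: [2.061, 2.368, 0.002]
wrist_force: [0.7, -0.2, -3.7]
width: 0.437
```

Run:
```python
from h import *
im=bot.read_camera("side")[:,:,::-1];s=bot.read_camera("scene")[:,:,::-1];cv2.imwrite("pics/sd7.png",im);cv2.imwrite("pics/sc7.png",s)
g=cv2.cvtColor(im,cv2.COLOR_BGR2GRAY)
for r in range(100,200,6):
    x=np.where(g[r,235:300]<45)[0]; print(r,(x.min()+235,x.max()+235,len(x)) if len(x) else None)
st=bot.read_state();p=st["tool_pos"];print(p,st["wrist_force"].round(1),st["width"],heading())
P=pose([(19,55,-45),(-19,55,-45),(19,55,135),(-19,55,135),(19,-55,-45),(19,-55,135)],[0,0,0,np.radians(heading())])+[p[0],p[1],p[2]-.09]
print(proj(P,bot.camera_params("side")).round(1).tolist())
```

```text
100 (np.int64(253), np.int64(266), 13)
106 (np.int64(252), np.int64(267), 16)
112 (np.int64(252), np.int64(267), 16)
118 (np.int64(252), np.int64(268), 17)
124 (np.int64(253), np.int64(269), 17)
130 (np.int64(253), np.int64(269), 17)
136 (np.int64(254), np.int64(269), 16)
142 (np.int64(254), np.int64(269), 16)
148 (np.int64(254), np.int64(269), 16)
154 (np.int64(254), np.int64(270), 17)
160 (np.int64(255), np.int64(270), 16)
166 (np.int64(255), np.int64(270), 16)
172 (np.int64(255), np.int64(269), 15)
178 None
184 None
190 None
196 None
[6.76336155e-01 5.91753600e-04 3.83840810e-01] [-0.7 -0.8 -5. ] 0.44216935612411873 7.9342186481651105
[[256.0, 181.6], [272.7, 180.8], [249.0, 104.1], [267.4, 103.6], [257.4, 161.8], [251.2, 90.1]]
```

Run:
```python
from h import *
import pickle
S=bot.camera_params("scene");D=bot.camera_params("side");W=pickle.load(open("w2.pkl","rb"));a=np.array
s=lambda u,v:np.array([195+u/3,130+v/3]);r=lambda u,v:np.array([215+(u-390)/2.6,275+v/2.6])
o=[(S,(85,-125,30),s(578,243)),(S,(85,125,30),s(735,172)),(D,(-85,-125,30),r(728,60)),(D,(85,125,30),r(462,290)),(D,(-85,125,30),r(705,300)),(W,(-85,-125,30),a([610,82])),(W,(85,-125,30),a([591,195]))]
X=fit("tray",o,[.57,.3,0,-.08],zfree=False);X=a([X[0],X[1],0,X[2]])
t=pose([(0,-60,0)],X)[0];print("slot",t)
plan([t[0],t[1],.385],90+np.degrees(X[3]),10)
```

```text
tray [ 0.5743  0.2992 -0.0723] rms px 4.65
[[-1.4, 0.5], [-0.9, -2.3], [-0.1, -4.9], [-0.4, -6.0], [0.1, -1.2], [11.5, -0.4], [9.1, 4.2]]
slot [0.5699496  0.23937273 0.        ]
from [6.763e-01 6.000e-04 3.838e-01] h 7.93 t 27.93 F [-0.7 -0.8 -5. ] w 0.442
{"x":0.0251,"y":-0.0072,"z":-0.0001,"turn":-7.79},{"x":0.0259,"y":-0.0038,"z":-0.0001,"turn":-7.79},{"x":0.0261,"y":-0.0002,"z":-0.0001,"turn":-7.79},{"x":0.0259,"y":0.0033,"z":-0.0001,"turn":-7.79},{"x":0.0252,"y":0.0068,"z":-0.0001,"turn":-7.79},{"x":0.0241,"y":0.0102,"z":-0.0001,"turn":-7.79},{"x":0.0225,"y":0.0133,"z":-0.0001,"turn":-7.79},{"x":0.0205,"y":0.0163,"z":-0.0001,"turn":-7.79},{"x":0.0181,"y":0.0189,"z":-0.0001,"turn":-7.79},{"x":0.0153,"y":0.0212,"z":-0.0001,"turn":-7.79},
```

jog_arm(
  plan=[
    {"x": 0.0251,"y": -0.0072,"z": 0,"turn": -7.79,"claw": 1},
    {"x": 0.0259,"y": -0.0038,"z": 0,"turn": -7.79,"claw": 1},
    {"x": 0.0261,"y": -0.0002,"z": 0,"turn": -7.79,"claw": 1},
    {"x": 0.0259,"y": 0.0033,"z": 0,"turn": -7.79,"claw": 1},
    {"x": 0.0252,"y": 0.0068,"z": 0,"turn": -7.79,"claw": 1},
    {"x": 0.0241,"y": 0.0102,"z": 0,"turn": -7.79,"claw": 1},
    {"x": 0.0225,"y": 0.0133,"z": 0,"turn": -7.79,"claw": 1},
    {"x": 0.0205,"y": 0.0163,"z": 0,"turn": -7.79,"claw": 1},
    {"x": 0.0181,"y": 0.0189,"z": 0,"turn": -7.79,"claw": 1},
    {"x": 0.0153,"y": 0.0212,"z": 0,"turn": -7.79,"claw": 1},
  ],
)

```text
time: 29.18
tool_pos: [0.5693, 0.2398, 0.3827]
tcp_rot: [-0.107, -3.136, 0.003]
wrist_force: [-0.8, 0.3, -5.2]
width: 0.444
```

jog_arm(
  plan=[
    {"x": 0,"y": 0,"z": 0.03,"turn": 0,"claw": 1},
    {"x": 0,"y": 0,"z": 0.04,"turn": 0,"claw": 1},
    {"x": 0,"y": 0,"z": 0.04,"turn": 0,"claw": 1},
    {"x": 0,"y": 0,"z": 0.04,"turn": 0,"claw": 1},
    {"x": 0,"y": 0,"z": 0.03,"turn": 0,"claw": 1},
    {"x": 0,"y": 0,"z": 0,"turn": 0,"claw": 1},
    {"x": 0,"y": 0,"z": 0,"turn": 0,"claw": 1},
  ],
)

```text
time: 30.05
tool_pos: [0.5708, 0.2395, 0.2056]
tcp_rot: [-0.114, -3.139, 0.0]
wrist_force: [0.1, 0.8, -4.7]
width: 0.438
```

Run:
```python
from h import *
A=bot.read_camera("side")[:,:,::-1];B=bot.read_camera("scene")[:,:,::-1]
st=bot.read_state();p=st["tool_pos"];print(p,st["wrist_force"].round(1),st["width"],heading(),st["time"])
S=bot.camera_params("scene");D=bot.camera_params("side")
k=2.6;a=A[240:400,210:370];b=B[110:270,330:480]
o=np.hstack([cv2.resize(i,None,fx=k,fy=k,interpolation=cv2.INTER_CUBIC) for i in (a,b)])
h=np.radians(heading()-90)
F=pose([(sx*55,sy*19,0) for sx,sy in((-1,-1),(-1,1),(1,1),(1,-1))],[p[0],p[1],p[2]-.13,h])
G=F*[1,1,0]+[0,0,.005]
for c,off,u0 in ((D,[210,240],0),(S,[330,110],a.shape[1]*k)):
    for Q,col in ((F,(0,0,255)),(G,(0,255,0))):
        q=(proj(Q,c)-off)*k+[u0,0];cv2.polylines(o,[q.astype(int)],True,col,1)
print(o.shape);cv2.imwrite("pics/c8.png",o)
```

```text
[0.57188052 0.23985906 0.20743488] [-0.5  0.7 -4.1] 0.43735170363974063 85.83680453474075 30.15
(416, 806, 3)
```

View pics/c8.png

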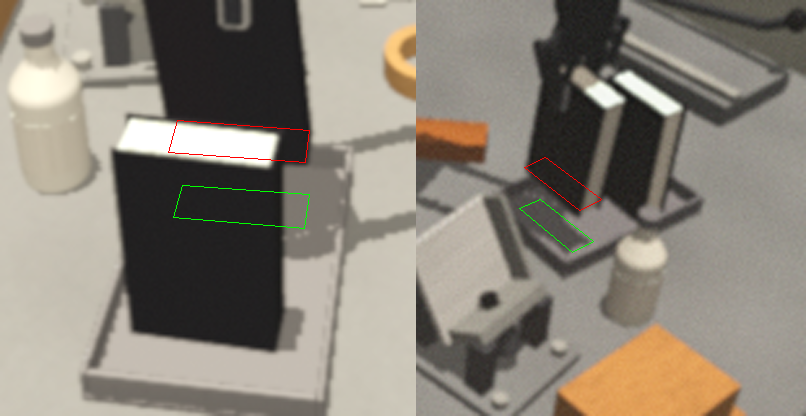

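Done copy foot at side (130–280,340) and the target footprint lies inside the free half (green, about (175–308,190–225) in side, (520–590,205–250) in scene). I'll shift 10 mm inward and lower.

jog_arm(
  plan=[
    {"x": -0.008,"y": 0.01,"z": 0,"turn": 0,"claw": 1},
    {"x": 0,"y": 0,"z": 0.02,"turn": 0,"claw": 1},
    {"x": 0,"y": 0,"z": 0.02,"turn": 0,"claw": 1},
    {"x": 0,"y": 0,"z": 0.015,"turn": 0,"claw": 1},
    {"x": 0,"y": 0,"z": 0.005,"turn": 0,"claw": 1},
    {"x": 0,"y": 0,"z": 0.003,"turn": 0,"claw": 1},
    {"x": 0,"y": 0,"z": 0,"turn": 0,"claw": 1},
  ],
)

```text
time: 31.02
tool_pos: [0.5791, 0.2493, 0.1465]
tcp_rot: [-0.115, -3.139, -0.001]
wrist_force: [-9.5, -2.1, 18.0]
width: 0.437
```

jog_arm(
  plan=[
    {"x": 0,"y": 0,"z": 0.002,"turn": 0,"claw": 1},
    {"x": 0,"y": 0,"z": 0.001,"turn": 0,"claw": 1},
    {"x": 0,"y": 0,"z": 0,"turn": 0,"claw": 1},
  ],
)

```text
time: 31.4
tool_pos: [0.5799, 0.2496, 0.1465]
tcp_rot: [0.115, 3.137, 0.003]
wrist_force: [-12.8, -3.2, 28.8]
width: 0.438
```

jog_arm(
  plan=[
    {"x": 0,"y": 0,"z": 0.002,"turn": 0,"claw": 1},
    {"x": 0,"y": 0,"z": 0.001,"turn": 0,"claw": 1},
    {"x": 0,"y": 0,"z": 0,"turn": 0,"claw": 1},
  ],
)

```text
time: 31.78
tool_pos: [0.5811, 0.2499, 0.1465]
tcp_rot: [0.115, 3.134, 0.004]
wrist_force: [-15.8, -4.3, 39.5]
width: 0.442
```

jog_arm(
  plan=[
    {"x": 0,"y": 0,"z": -0.004,"turn": 0,"claw": 1},
    {"x": 0,"y": 0,"z": -0.003,"turn": 0,"claw": 1},
    {"x": 0,"y": 0,"z": 0,"turn": 0,"claw": 1},
  ],
  newtons=50,
)

```text
time: 32.15
tool_pos: [0.5805, 0.2497, 0.1466]
tcp_rot: [0.114, 3.136, 0.003]
wrist_force: [-4.5, -0.8, 11.4]
width: 0.44
```

```bash
cat > tilt.py <<'E'
from h import *
from scipy.optimize import minimize
im=bot.read_camera("side")[:,:,::-1];cv2.imwrite("pics/sd_t%d.png"%int(bot.read_state()["time"]*100),im)
g=cv2.cvtColor(im,cv2.COLOR_BGR2GRAY).astype(np.float32)
st=bot.read_state();p=st["tool_pos"];h=np.radians(heading()-90);D=bot.camera_params("side")
# sample along x on +y cover plane at several heights above TCP-.135 foot, find dark->bright at both ends
for sgn in (-1,1):
    o=[]
    for z in range(70,180,12):
        xs=np.arange(30,85,.5)*sgn
        q=proj(pose([(x,19,z) for x in xs],[p[0],p[1],p[2]-.138,h]),D).astype(np.float32)
        v=cv2.remap(g,q[:,:1],q[:,1:],cv2.INTER_LINEAR);d=np.gradient(cv2.GaussianBlur(v,(1,7),1.5)[:,0]);o.append((z,float(xs[np.argmax(d)]),int(d.max())))
    print(sgn,o)
print(p.round(4),st["wrist_force"].round(1),round(st["time"],2),round(st["width"],3))
E
python3 tilt.py
```

```text
-1 [(70, -59.5, 8), (82, -58.0, 7), (94, -57.0, 8), (106, -55.0, 15), (118, -53.5, 14), (130, -52.5, 15), (142, -51.0, 16), (154, -50.0, 15), (166, -49.5, 10), (178, -47.0, 15)]
1 [(70, 68.5, 0), (82, 79.5, 0), (94, 30.0, 0), (106, 79.5, 1), (118, 61.5, 10), (130, 62.5, 13), (142, 64.5, 12), (154, 66.5, 11), (166, 66.0, 4), (178, 56.5, 2)]
[0.5805 0.2497 0.1466] [-5.6 -0.2 11.2] 32.2 0.438
```

The measured edges show the book tilted 6.6° in the grip (top toward +x), standing on its +x foot corner. I'll loosen to 20 N and roll it level about that corner.

jog_arm(
  plan=[
    {"x": 0,"y": 0,"z": 0,"turn": 0,"claw": 1},
    {"x": 0.003,"y": 0,"z": 0.0008,"turn": 0,"claw": 1},
    {"x": 0.003,"y": 0,"z": 0.0008,"turn": 0,"claw": 1},
    {"x": 0.003,"y": 0,"z": 0.001,"turn": 0,"claw": 1},
    {"x": 0,"y": 0,"z": 0,"turn": 0,"claw": 1},
  ],
  newtons=20,
)

```text
time: 32.83
tool_pos: [0.5729, 0.2499, 0.144]
tcp_rot: [0.114, 3.133, 0.003]
wrist_force: [-2.5, -0.4, 9.3]
width: 0.44
```

```bash
python3 tilt.py
```

```text
-1 [(70, -53.0, 7), (82, -52.0, 7), (94, -52.0, 7), (106, -50.5, 14), (118, -49.5, 16), (130, -48.5, 14), (142, -48.0, 15), (154, -47.5, 16), (166, -46.5, 14), (178, -45.5, 15)]
1 [(70, 42.5, 0), (82, 52.0, 0), (94, 30.0, 0), (106, 41.0, 0), (118, 65.0, 7), (130, 64.0, 14), (142, 65.0, 14), (154, 67.0, 8), (166, 67.0, 12), (178, 68.5, 7)]
[0.5729 0.2499 0.144 ] [-1.2  0.2 10.1] 32.88 0.439
```

jog_arm(
  plan=[
    {"x": 0.003,"y": 0,"z": 0.001,"turn": 0,"claw": 1},
    {"x": 0.003,"y": 0,"z": 0.001,"turn": 0,"claw": 1},
    {"x": 0.003,"y": 0,"z": 0.001,"turn": 0,"claw": 1},
    {"x": 0,"y": 0,"z": 0,"turn": 0,"claw": 1},
  ],
)

```text
time: 33.38
tool_pos: [0.5634, 0.2505, 0.1402]
tcp_rot: [0.114, 3.134, 0.002]
wrist_force: [-1.5, -0.3, 7.3]
width: 0.437
```

```bash
python3 tilt.py
```

```text
-1 [(70, -83.0, 8), (82, -45.0, 8), (94, -77.0, 9), (106, -44.5, 11), (118, -44.5, 15), (130, -44.5, 15), (142, -44.5, 15), (154, -44.5, 15), (166, -44.5, 15), (178, -45.0, 15)]
1 [(70, 61.0, 0), (82, 59.5, 0), (94, 30.0, 0), (106, 30.0, 0), (118, 39.5, 2), (130, 66.0, 13), (142, 66.5, 14), (154, 66.5, 9), (166, 67.0, 11), (178, 67.0, 8)]
[0.5634 0.2505 0.1402] [-1.2 -0.6  7.8] 33.42 0.436
```

Level now (edge slope 0, TCP height 0.140 as expected for the foot on the floor). Release slowly and rise.

jog_arm(
  plan=[
    {"x": 0,"y": 0,"z": 0,"turn": 0,"claw": 0.54},
    {"x": 0,"y": 0,"z": 0,"turn": 0,"claw": 0.5},
    {"x": 0,"y": 0,"z": 0,"turn": 0,"claw": 0.4},
    {"x": 0,"y": 0,"z": 0,"turn": 0,"claw": 0.25},
    {"x": 0,"y": 0,"z": 0,"turn": 0,"claw": 0.1},
    {"x": 0,"y": 0,"z": 0,"turn": 0,"claw": 0.1},
  ],
)

```text
time: 34.17
tool_pos: [0.5614, 0.2502, 0.1377]
tcp_rot: [-0.114, -3.139, 0.0]
wrist_force: [-0.3, 0.3, 0.4]
width: 0.901
```

```bash
python3 tilt.py
```

```text
-1 [(70, -81.5, 8), (82, -43.0, 10), (94, -75.0, 9), (106, -43.0, 9), (118, -42.5, 15), (130, -42.5, 15), (142, -42.5, 15), (154, -43.0, 15), (166, -43.0, 15), (178, -44.0, 14)]
1 [(70, 50.5, 0), (82, 72.0, 0), (94, 30.0, 0), (106, 30.0, 0), (118, 45.0, 1), (130, 68.0, 15), (142, 68.5, 13), (154, 68.5, 11), (166, 68.0, 12), (178, 68.5, 9)]
[0.5614 0.2502 0.1378] [0.  1.1 0.2] 34.23 0.901
```

jog_arm(
  plan=[
    {"x": 0,"y": 0,"z": -0.01,"turn": 0,"claw": 0.05},
    {"x": 0,"y": 0,"z": -0.03,"turn": 0,"claw": 0.05},
    {"x": 0,"y": 0,"z": -0.04,"turn": 0,"claw": 0.05},
    {"x": 0,"y": 0,"z": -0.04,"turn": 0,"claw": 0.05},
    {"x": 0,"y": 0,"z": -0.04,"turn": 0,"claw": 0.05},
    {"x": 0,"y": 0,"z": -0.03,"turn": 0,"claw": 0.05},
    {"x": 0,"y": 0,"z": 0,"turn": 0,"claw": 0.05},
    {"x": 0,"y": 0,"z": 0,"turn": 0,"claw": 0.05},
  ],
)

```text
time: 35.22
tool_pos: [0.5611, 0.25, 0.3273]
tcp_rot: [-0.114, -3.139, 0.0]
wrist_force: [0.3, -0.7, -1.7]
width: 0.951
```

Run:
```python
from h import *
im=bot.read_camera("side")[:,:,::-1];sc=bot.read_camera("scene")[:,:,::-1];cv2.imwrite("pics/fin_side.png",im);cv2.imwrite("pics/fin_scene.png",sc)
D=bot.camera_params("side");S=bot.camera_params("scene");g=cv2.cvtColor(im,cv2.COLOR_BGR2GRAY).astype(np.float32)
for sgn in (-1,1):
    o=[]
    for z in range(118,180,12):
        xs=np.arange(30,85,.5)*sgn
        q=proj(pose([(x,19,z) for x in xs],[.5614,.2502,.003,np.radians(-4.15)]),D).astype(np.float32)
        v=cv2.remap(g,q[:,:1],q[:,1:],cv2.INTER_LINEAR);d=np.gradient(cv2.GaussianBlur(v,(1,7),1.5)[:,0]);o.append(float(xs[np.argmax(d)]))
    print(sgn,o)
# white page-top blobs (both books) in scene; and unchanged-scene check vs the first picture
for c,i0,i1 in (("scene","pics/scene0.png",sc),("side","pics/side0.png",im)):
    d=cv2.absdiff(cv2.GaussianBlur(cv2.imread(i0),(0,0),1.5),cv2.GaussianBlur(i1,(0,0),1.5)).max(2)
    n,_,s,_=cv2.connectedComponentsWithStats((d>35).astype(np.uint8));print(c,[r[:5].tolist() for r in s[1:] if r[4]>25])
st=bot.read_state();print(st["tool_pos"],st["time"],st["wrist_force"].round(1))
```

```text
-1 [-42.5, -42.5, -42.5, -43.0, -43.0, -43.5]
1 [70.5, 68.0, 68.5, 68.5, 68.5, 69.0]
scene [[216, 0, 30, 74, 1114], [228, 0, 50, 106, 2288], [392, 0, 30, 49, 459], [402, 0, 13, 7, 28], [396, 52, 26, 14, 195], [376, 64, 43, 51, 1080], [218, 87, 7, 7, 37], [208, 89, 16, 28, 304], [227, 95, 6, 11, 36], [389, 112, 12, 11, 74], [257, 119, 18, 9, 123], [371, 119, 24, 15, 204], [268, 124, 90, 23, 982], [260, 148, 85, 42, 1165], [366, 148, 42, 59, 1420], [326, 158, 23, 8, 109], [350, 173, 20, 8, 56], [399, 188, 4, 14, 36], [250, 201, 22, 25, 276], [247, 206, 33, 63, 1014]]
side [[272, 0, 70, 203, 5843], [301, 0, 22, 5, 80], [560, 0, 80, 160, 6635], [294, 97, 17, 3, 29], [521, 137, 8, 7, 37], [530, 140, 27, 13, 176], [511, 147, 24, 28, 427], [560, 151, 10, 8, 62], [563, 159, 8, 10, 53], [507, 159, 133, 241, 17034], [504, 170, 15, 23, 190], [563, 203, 19, 18, 223], [495, 244, 5, 10, 37], [271, 249, 33, 12, 331], [270, 251, 252, 95, 6933]]
[0.56061767 0.24980315 0.32589767] 35.325 [ 0.2 -0.1 -0.1]
```

```bash
python3 -c "
from workcell import bot
print(bot.finish_job())"
```

```text
the job is handed in; nothing more can be done
None
```

I stamped the taller book and stood it in the free half of the tray next to the finished copy. The job was handed in at about 35 s of the 64 s allowed.

- **Stamping:** I stood the book on the stand, tipped it onto the bed and pressed its upper edge down the slope with shut fingers. The first press cocked it, with one foot corner raised. I backed off and pressed again nearer the fence.
- **Hold:** It was held still for more than 2.5 s at about 33 N. The images showed the foot at 0–1 mm from the stop along its width and a gap of about 6 mm to the fence. When I let go, it sprang back evenly by about 14 mm, the full plunger travel.
- **Tray:** The book had turned 6.6° in the grip, so I rolled it level on its foot corner before letting go. After release its edges measured vertical, they did not move when the gripper rose, and the force was near zero.
- **Bystanders:** Comparing the first and last pictures showed changes only at the arm, shadows and the moved book.

- **Checks that disagreed:** The wrist-view tray corners differed by about 10 px from the other views, so I placed the book from the scene and side views. The foot height I guessed from one side picture was also off.
- **Contact force:** The tray contact peaked at about 40 N at the wrist, through the held book's foot. That is right at the 40 N limit for the arm or gripper body, though neither was touching anything.
- **Not viewed:** My 12 pictures were used up before the release, so the final state was checked by image measurements only.

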